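# Change the blown fuse in the control chassis

### The job

Change the blown fuse on the control chassis: pull the old one (brown tube, red pin standing out) from its two spring clips and put it in the steel scrap tray, then snap the new one (white tube) sideways into the same clips, centred, with both metal ends pressed fully home on the clip floors. The fuse block floats on rubber buffers, so feel for the seat rather than trust its height, and never push or pull so hard that the block shifts by more than about 6 mm. Leave the flux bottle, the pliers and the marker pen where they are.

Things in the scene. Friction and masses are not known exactly. Their poses are not given: they have to be found in the camera images.
- clip_mid (a point): Point on the axis of a fully seated fuse, midway between the two spring clips, 47 mm above the bench when nothing bears on the block. Its x axis is the fuse line (along the block), y across it, z up.
- chassis: Grey folded steel plate 262 x 120 mm, screwed to the bench, at a new place and turn each time; origin on the bench under clip_mid, same axes. On it the black fuse block with two copper spring clips, 49 mm either side of the middle. Between the clips the block is 20 mm high; side rims 59 mm off, 12 mm high; a terminal strip 32 mm high crosses it at x = +111 to +141 mm.
- block (a joint): How far the fuse block has been lifted (+) or pushed down (-) on its four rubber buffers, in m; 0 at rest. They give about 1 mm for each 4 N, so the clips sink away under the fuse while it is pressed in and rise when it is pulled.
- near_clip (a point): Middle of the clip on the -x side, on the axis of a seated fuse. Each clip is 12 mm long: floor 13 mm below this point, two sprung jaws with flares (30 mm apart, 17 mm above this point) and lips (20 mm apart, 10 mm above). Passing the lips takes 4 to 7 N a clip, in or out; over the last 3 mm the jaws wedge the fuse: 5 to 9 N a clip to reach the floor. They do not draw it down.
- far_clip (a point): Middle of the clip on the +x side; otherwise the same as near_clip.
- old_fuse_mid (a point): Middle of the blown fuse: a cylinder 26 mm in diameter and 140 mm long, about 0.14 kg, brown tube between brass end caps (33 mm each), a red pin standing out 4 mm at one end. x is its axis. It starts fully seated in the two clips, within 3 mm of centred, and may be gripped by the bare tube between the clips.
- new_fuse_mid (a point): Middle of the new fuse: same size and weight as the old one, white tube with a blue band, brass end caps. x is its axis. It starts lying on the bench (middle 13 mm up) and can roll. 
- new_fuse_a (a point): Point on the new fuse's axis inside the brass cap at its -x end, 49 mm from the middle (there it sits in a clip).
- new_fuse_b (a point): Point on the new fuse's axis inside the brass cap at its +x end, 49 mm from the middle.
- tray_in (a point): Centre of the inner floor (3 mm above the bench) of the steel scrap tray, 190 x 130 mm outside, 28 mm high, walls 3 mm; x along its length. Rests on the bench, fixed.
- flux: Small white bottle with a blue cap, 84 mm high, behind the chassis; origin under its centre.
- plier: Pliers with blue grips, 166 mm long, lying at the front right; origin under its centre.
- pen: White marker pen with a red cap, 132 mm long, lying at the front; origin under its centre.

How it is judged:
By the outcome, as a careful person would: the job done as asked, in the order asked, and still so for the second after the job is handed in, with the robot touching nothing.
It also fails if it takes over 59 s, if anything falls off the work surface, if the arm or the gripper's body presses on something with over 40 N, if the wrist force passes 120 N, or if a joint passes its speed limit or range.

### The arm

A 6-joint arm with a two-finger parallel gripper is mounted at the origin on a cart in front of the work surface, level with it; the furniture and walls round the work are solid. World frame = base frame: x ahead of the robot, y to its left, z up, the work surface at z = 0. Lengths are in m, angles in rad, forces in N, time in s.
With the tool pointing down it reaches from about 0.3 to 0.825 m from the base axis. Payload 5.4 kg.
Tool frame: the origin (TCP) lies at the very end of the fingers, on their centre line; the grasp point (between the pads) lies 19 mm behind it; z points along the fingers, y is the direction in which the jaws open and shut (so a half turn about z gives the same grasp; the last joint's range is limited). The gripper opens to 92 mm and grips with 3 to 60 N. Pads are 20 mm wide; open, the fingers measure 128 mm over their backs; the gripper's body (75 mm by 189 mm) begins 69 mm behind the grasp point.
Start: joints at [1.131, 0.158, 1.597, -0, 1.386, -0.21], TCP at [0.131, 0.56, 0.215] pointing down, gripper open.
Joint ranges: [-2.91, 2.91], [-0.94, 2.29], [0.18, 2.7], [-1.29, 4.43], [0.17, 2.64], [-3, 3]. Speed limits (rad/s): [2.57, 2.57, 3.14, 3.14, 3.14, 3.14].

### API

Orientations are given as a rotation vector (axis times angle).
In Python, from bench import r, viewer, ticket, outline_of, spot_point gives the robot as it stands. The module is installed in compiled form; this text tells all that it offers.
- The arm moves only by the tool jog_arm, never from a script. Its argument "commands" is a list of rows, each an object of numbers: "tx", "ty", "tz": the shift along the world's x, y, z each as a share of 2 cm, from -1 to 1; "wx", "wy", "wz": the turn, a rotation vector about the world's x, y, z each as a share of 0.12 rad, from -1 to 1; "grip": the closure, from -1 (fully open) to 1 (shut). In form: [{"tx": .., "ty": .., "tz": .., "wx": .., "wy": .., "wz": .., "grip": ..}, ...]. A call has 1 to 8 rows; each row shifts and turns the commanded pose from where the row before left it; what a row does not reach is not made up. A row lasts 1/12 s, in which the tool goes at most 41.7 mm and 7.16 degrees, less where a joint would pass 70% of its speed; a pose out of reach is approached as far as the arm can. A call with a number of a shift or a turn outside -1 to 1 is refused whole. A call with a gripper value outside its range is refused whole. The fingers move at their own pace and stop on an object; "grip_force" is the grip in N (left out, the last holds). Time passes only in rows, so rows that do not move let the fingers close. It gives the time, the measured TCP pose, the force and the opening at its end, in the units of the state.
- r.get_state(): the state, without advancing time (a new reading comes with each control period).
- viewer.get_image(name): name is "side" or "top" or "wrist"; returns the picture (384x512x3 uint8, red, green, blue); there is no depth.
- viewer.camera_info(name): a dict with "fx", "fy", "cx", "cy" (pixels), "pose" (4x4, takes a point from camera to world coordinates); the wrist camera has in their place "hand_eye" (4x4, takes a point from camera to tool coordinates, whose origin is the TCP and whose axes are the flange's). Camera axes: x right, y down, z forward; pixel columns grow to the right and rows downward; lengths in m; the calibration is good to about 2 mm. A picture is of the moment at which its call begins: read the wrist's pose just before it. camera_info takes no time and is no camera call.
- ticket.hand_in(): hands the job in, once; it reports no verdict.
Trained networks look in the newest picture that a camera, given by its name, has taken for a name from the list of things; names that differ only in an ending like _2 or _b are one class to them, and where a whole thing is asked for, a point or a joint stands for the part that bears it (a point fixed in the world has none). Each returns a list of dicts, best first, with "p" (0 to 1); they miss things now and then, are a little off and sometimes report something else, mostly with a low value. They report only what shows in the picture. A call takes as long as a camera call.
- outline_of(camera, label): "region" (384x512 bool, what is visible of it) and "at" ([column, row] in pixels, amid what is visible of it).
- spot_point(camera, label): "at" ([column, row] in pixels: a listed point, or the origin of a listed thing).
The state is a dict: "time": time; "joints": joint angles; "qvel": joint speeds; "tau": joint torques, N m; "position": TCP position; "orientation": TCP orientation; "force": force on the tool from outside, world axes, zero at the start; "moment": the same for the moment, N m; "opening": finger opening in m.
Only numpy, scipy, OpenCV 4.12 (cv2) and the standard library are available. Lean on these libraries where they do the work, as an engineer would, in place of code of your own. Each camera call takes 0.05 s, during which the arm holds its last target.

## Working session

There is one attempt and no reset: what is moved stays moved. The work goes in short steps, Python scripts to look and compute and a tool call to move; the robot and the scene stay as the last step left them, time stands still between calls to the robot, and variables do not carry over. Pictures are saved under pics/ and viewed, and the job is handed in when it is done.

Besides the shell and the picture viewer there is one more tool, called after "Emit:" as name([rows], argument=value, ...), one row to a line, values as JSON. jog_arm: Moves the arm, as the interface text tells. Its arguments: {"type":"object","properties":{"commands":{"type":"array","items":{"type":"object","properties":{"tx":{"type":"number"},"ty":{"type":"number"},"tz":{"type":"number"},"wx":{"type":"number"},"wy":{"type":"number"},"wz":{"type":"number"},"grip":{"type":"number"}}}},"grip_force":{"type":"number"}},"required":["commands"]}

```bash
mkdir -p pics; ls
cat > h.py <<'E'
import numpy as np, cv2
from scipy.spatial.transform import Rotation as R
from bench import r, viewer, ticket, outline_of, spot_point
def save(name,img): cv2.imwrite('pics/'+name+'.png', cv2.cvtColor(img,cv2.COLOR_RGB2BGR))
def campose(cam,st=None):
    ci=viewer.camera_info(cam)
    if 'pose' in ci: return ci,np.array(ci['pose'])
    st=st or r.get_state()
    T=np.eye(4);T[:3,:3]=R.from_rotvec(st['orientation']).as_matrix();T[:3,3]=st['position']
    return ci,T@np.array(ci['hand_eye'])
def back(cam,uv,z,st=None):
    ci,P=campose(cam,st)
    d=P[:3,:3]@np.array([(uv[0]-ci['cx'])/ci['fx'],(uv[1]-ci['cy'])/ci['fy'],1])
    o=P[:3,3]; return o+d*(z-o[2])/d[2]
def proj(cam,p,st=None):
    ci,P=campose(cam,st)
    q=np.linalg.inv(P)@np.r_[p,1]; return np.array([ci['fx']*q[0]/q[2]+ci['cx'],ci['fy']*q[1]/q[2]+ci['cy']])
E
python3 - <<'E'
from h import *
np.set_printoptions(precision=4,suppress=True)
st=r.get_state(); print(st)
for c in ['top','side','wrist']:
    print(c,viewer.camera_info(c)); save(c+'0',viewer.get_image(c))
H={'clip_mid':.047,'near_clip':.047,'far_clip':.047,'chassis':0,'old_fuse_mid':.047,'new_fuse_mid':.013,'new_fuse_a':.013,'new_fuse_b':.013,'tray_in':.003,'flux':0,'plier':0,'pen':0}
for k,z in H.items():
    for d in spot_point('top',k)[:2]:
        print(k,d['p'],np.array(d['at']),back('top',d['at'],z))
E
```

```text
pics
{'time': 0.0, 'joints': array([ 1.1309,  0.159 ,  1.5983, -0.    ,  1.3862, -0.2101]), 'qvel': array([ 0.0014,  0.0005,  0.0011,  0.    , -0.0009, -0.001 ]), 'tau': array([  0.0008, -38.5563, -32.2115,   0.0702,   0.0377,  -0.0001]), 'position': array([0.1307, 0.5593, 0.2136]), 'orientation': array([-0.36  , -3.1203,  0.0028]), 'force': array([-0.8825, -0.6607, -0.0562]), 'moment': array([-0.0062, -0.0046, -0.0023]), 'opening': 0.09209511338431288}
top {'fx': 405.9538242025601, 'fy': 405.9538242025601, 'cx': 256.55370693054925, 'cy': 191.35489028712178, 'pose': array([[ 0.0047, -0.9977,  0.0675,  0.496 ],
       [-1.    , -0.0047, -0.0003, -0.0081],
       [ 0.0006, -0.0675, -0.9977,  1.2946],
       [ 0.    ,  0.    ,  0.    ,  1.    ]])}
side {'fx': 391.23761625349897, 'fy': 391.23761625349897, 'cx': 254.6777604275309, 'cy': 189.88726027575458, 'pose': array([[ 0.9998,  0.0176, -0.0042,  0.575 ],
       [ 0.0116, -0.4432,  0.8963, -0.9559],
       [ 0.0139, -0.8962, -0.4434,  0.5469],
       [ 0.    ,  0.    ,  0.    ,  1.    ]])}
wrist {'fx': 315.95441571458997, 'fy': 315.954
[... 406 characters left out ...]
.034   0.047 ]
far_clip 0.64 [260.1 181.6] [ 0.6106 -0.0192  0.047 ]
far_clip 0.23 [258.2 199.8] [ 0.5544 -0.0136  0.047 ]
chassis 0.93 [256.6 198.1] [ 0.562  -0.0086  0.    ]
old_fuse_mid 0.6 [256.8 196.5] [ 0.5645 -0.0092  0.047 ]
new_fuse_mid 0.67 [169.4 197.1] [0.5632 0.267  0.013 ]
new_fuse_mid 0.37 [349.1 259.7] [ 0.3697 -0.299   0.013 ]
new_fuse_a 0.9 [168.5 182.6] [0.6092 0.2707 0.013 ]
new_fuse_a 0.7 [164.9 211.1] [0.5189 0.2804 0.013 ]
new_fuse_b 0.9 [168.5 182.6] [0.6092 0.2707 0.013 ]
new_fuse_b 0.7 [164.9 211.1] [0.5189 0.2804 0.013 ]
flux 0.55 [226.3 122.4] [0.8066 0.0905 0.    ]
plier 0.91 [352.2 260.6] [ 0.3657 -0.3117  0.    ]
pen 0.52 [287.  264.1] [ 0.3537 -0.1056  0.    ]
```

View pics/top0.png

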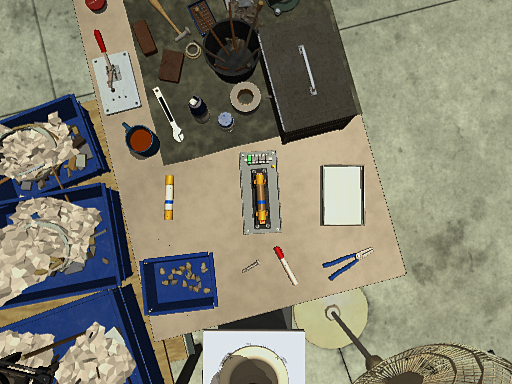

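View pics/side0.png

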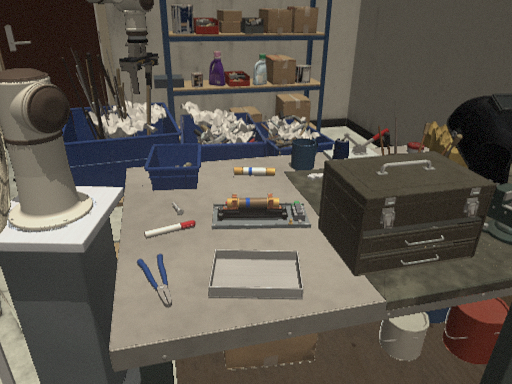

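Run:
```python
import cv2
i=cv2.imread('pics/top0.png'); c=i[110:290,130:370]
cv2.imwrite('pics/top0z.png',cv2.resize(c,None,fx=3.3,fy=3.3,interpolation=cv2.INTER_CUBIC))
```

```text
(no output)
```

View pics/top0z.png

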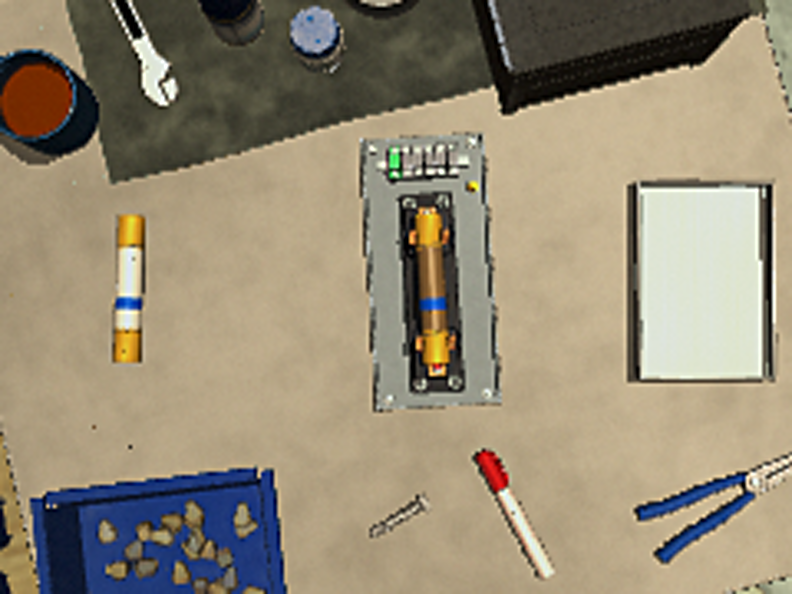

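The top view shows the new fuse at (169,197), the old fuse at (261,197) with its pin toward the robot, and the tray at (342,195). I'll fly over the new fuse and then the block to refine these with the wrist camera.

Emit:
jog_arm([
  {"tx": 1,"ty": -0.75,"tz": 0.2,"wz": 0.3,"grip": -1},
  {"tx": 1,"ty": -0.75,"tz": 0.2,"wz": 0.3,"grip": -1},
  {"tx": 1,"ty": -0.75,"tz": 0.2,"wz": 0.3,"grip": -1},
  {"tx": 1,"ty": -0.75,"tz": 0.2,"wz": 0.3,"grip": -1},
  {"tx": 1,"ty": -0.75,"tz": 0.2,"wz": 0.3,"grip": -1},
  {"tx": 1,"ty": -0.75,"wz": 0.3,"grip": -1},
  {"tx": 1,"ty": -0.75,"wz": 0.3,"grip": -1},
  {"tx": 1,"ty": -0.75,"wz": 0.3,"grip": -1},
])

```text
validation failed for argument at $.co...
```

Emit:
jog_arm([
  {"tx": 1,"ty": -0.75,"grip": -1},
  {"tx": 1,"ty": -0.75,"grip": -1},
  {"tx": 1,"ty": -0.75,"grip": -1},
  {"tx": 1,"ty": -0.75,"grip": -1},
  {"tx": 1,"ty": -0.75,"grip": -1},
  {"tx": 1,"ty": -0.75,"grip": -1},
  {"tx": 1,"ty": -0.75,"grip": -1},
  {"tx": 1,"ty": -0.75,"grip": -1},
])

```text
validation failed for argument at $.co...
```

Emit:
jog_arm([
  {"tx": 1,"ty": -0.75,"grip": -1},
  {"tx": 1,"ty": -0.75,"grip": -1},
  {"tx": 1,"ty": -0.75,"grip": -1},
  {"tx": 0.5,"ty": -0.4,"grip": -1},
  {"grip": -1},
])

```text
validation failed for argument at $.co...
```

Run:
```python
from h import *
np.set_printoptions(precision=4,suppress=True)
st=r.get_state(); print(st['time'],st['position'],st['orientation'],st['qvel'])
save('w1',viewer.get_image('wrist'))
for k in ['new_fuse_mid','new_fuse_a']:
    for d in spot_point('wrist',k)[:2]:
        print(k,d['p'],np.array(d['at']),back('wrist',d['at'],.013,st))
d=outline_of('wrist','new_fuse_mid')[0]; print(d['p'],d['at'])
m=d['region'].astype(np.uint8); c=max(cv2.findContours(m,0,2)[0],key=cv2.contourArea)
print(cv2.minAreaRect(c))
```

```text
0.75 [0.131  0.5599 0.2146] [0.3601 3.1209 0.    ] [-0.0001  0.0009  0.001  -0.0016 -0.0005 -0.0007]Traceback (most recent call last):
  File "<stdin>", line 8, in <module>
IndexError: list index out of range
```

View pics/w1.png

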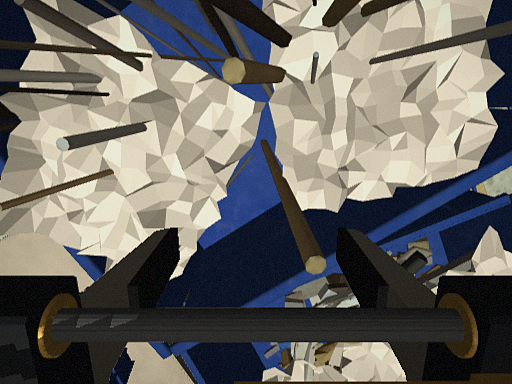

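Emit:
jog_arm([
  {"tx": 1.0,"ty": -0.75,"tz": 0.2,"wx": 0.0,"wy": 0.0,"wz": 0.3,"grip": -1.0},
])

```text
time: 1.03
position: [0.1486, 0.5456, 0.2178]
orientation: [-0.298, -3.125, 0.001]
force: [-0.1, 0.2, -0.4]
opening: 0.0919
```

Emit:
jog_arm([
  {"tx": 1,"ty": -0.75,"tz": 0.2,"wx": 0,"wy": 0,"wz": 0.3,"grip": -1},
  {"tx": 1,"ty": -0.75,"tz": 0.2,"wx": 0,"wy": 0,"wz": 0.3,"grip": -1},
  {"tx": 1,"ty": -0.75,"tz": 0.2,"wx": 0,"wy": 0,"wz": 0.3,"grip": -1},
  {"tx": 1,"ty": -0.75,"tz": 0,"wx": 0,"wy": 0,"wz": 0.3,"grip": -1},
  {"tx": 1,"ty": -0.75,"tz": 0,"wx": 0,"wy": 0,"wz": 0.3,"grip": -1},
  {"tx": 1,"ty": -0.75,"tz": 0,"wx": 0,"wy": 0,"wz": 0.3,"grip": -1},
  {"tx": 1,"ty": -0.75,"tz": 0,"wx": 0,"wy": 0,"wz": 0.3,"grip": -1},
  {"tx": 1,"ty": -0.75,"tz": 0,"wx": 0,"wy": 0,"wz": 0,"grip": -1},
])

```text
time: 1.7
position: [0.3119, 0.4241, 0.2307]
orientation: [-0.094, 3.14, 0.0]
force: [-0.0, 0.2, -0.3]
opening: 0.0917
```

Emit:
jog_arm([
  {"tx": 1,"ty": -0.75,"tz": 0,"wx": 0,"wy": 0,"wz": 0,"grip": -1},
  {"tx": 1,"ty": -0.75,"tz": 0,"wx": 0,"wy": 0,"wz": 0,"grip": -1},
  {"tx": 1,"ty": -0.75,"tz": 0,"wx": 0,"wy": 0,"wz": 0,"grip": -1},
  {"tx": 1,"ty": -0.75,"tz": 0,"wx": 0,"wy": 0,"wz": 0,"grip": -1},
  {"tx": 1,"ty": -0.75,"tz": 0,"wx": 0,"wy": 0,"wz": 0,"grip": -1},
  {"tx": 1,"ty": -0.75,"tz": 0,"wx": 0,"wy": 0,"wz": 0,"grip": -1},
  {"tx": 1,"ty": -0.75,"tz": 0,"wx": 0,"wy": 0,"wz": 0,"grip": -1},
  {"tx": 1,"ty": -0.75,"tz": 0,"wx": 0,"wy": 0,"wz": 0,"grip": -1},
])

```text
time: 2.37
position: [0.4719, 0.304, 0.2307]
orientation: [-0.091, 3.14, 0.0]
force: [0.1, -0.1, 0.4]
opening: 0.092
```

Emit:
jog_arm([
  {"tx": 1,"ty": -1,"tz": 0,"wx": 0,"wy": 0,"wz": 0,"grip": -1},
  {"tx": 1,"ty": -1,"tz": 0,"wx": 0,"wy": 0,"wz": 0,"grip": -1},
  {"tx": 0.5,"ty": -0.5,"tz": 0,"wx": 0,"wy": 0,"wz": 0,"grip": -1},
  {"tx": 0,"ty": 0,"tz": 0,"wx": 0,"wy": 0,"wz": 0,"grip": -1},
])

```text
time: 2.7
position: [0.5226, 0.253, 0.2305]
orientation: [-0.086, 3.14, -0.001]
force: [-0.7, -0.5, -0.3]
opening: 0.092
```

```bash
cat > look.py <<'E'
from h import *
import sys
np.set_printoptions(precision=4,suppress=True)
st=r.get_state(); print(st['time'],st['position'],st['orientation'])
Rm=R.from_rotvec(st['orientation']).as_matrix(); print('y axis',Rm[:,1],'z',Rm[:,2])
save(sys.argv[1],viewer.get_image('wrist'))
E
python3 look.py w2
python3 - <<'E'
from h import *
np.set_printoptions(precision=4,suppress=True)
st=r.get_state()
for k in ['new_fuse_mid','new_fuse_a']:
    for d in spot_point('wrist',k)[:2]:
        print(k,d['p'],np.array(d['at']),back('wrist',d['at'],.013,st))
E
```

```text
2.7 [0.5226 0.253  0.2305] [-0.0862  3.1401 -0.0008]
y axis [-0.0548  0.9985 -0.0005] z [ 0.0003 -0.0005 -1.    ]
new_fuse_mid 0.77 [272.2 204.8] [0.5617 0.2765 0.013 ]
new_fuse_a 0.71 [267.9 239.2] [0.6093 0.2741 0.013 ]
```

View pics/w2.png

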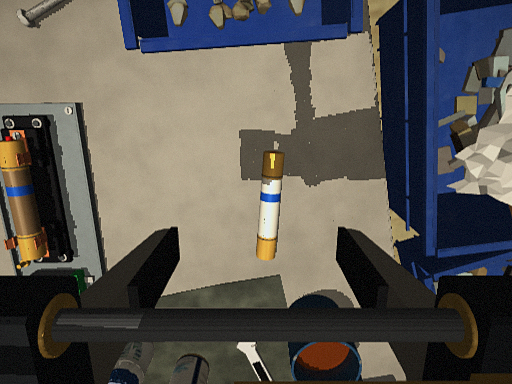

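Run:
```python
from h import *
np.set_printoptions(precision=4,suppress=True)
st=r.get_state()
i=cv2.imread('pics/w2.png'); c=i[130:280,230:310]
cv2.imwrite('pics/w2z.png',cv2.resize(c,None,fx=4,fy=4,interpolation=cv2.INTER_NEAREST))
for p in [(273,152),(266.5,259)]: print(back('wrist',p,.013,st),back('wrist',p,.02,st))
```

```text
[0.493  0.2741 0.013 ] [0.4922 0.2737 0.02  ]
[0.6369 0.2758 0.013 ] [0.6334 0.2754 0.02  ]
```

View pics/w2z.png

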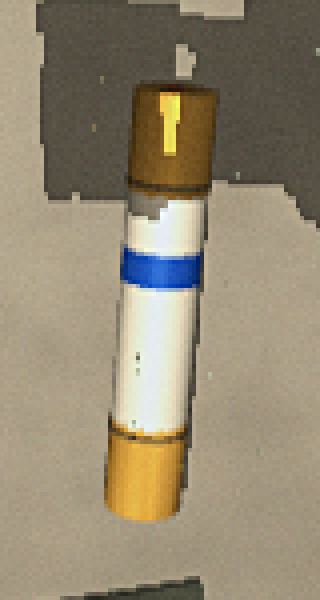

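Emit:
jog_arm([
  {"tx": 0,"ty": -1,"tz": 0,"wx": 0,"wy": 0,"wz": 0,"grip": -1},
  {"tx": 0,"ty": -1,"tz": 0,"wx": 0,"wy": 0,"wz": 0,"grip": -1},
  {"tx": 0,"ty": -1,"tz": 0,"wx": 0,"wy": 0,"wz": 0,"grip": -1},
  {"tx": 0,"ty": -1,"tz": 0,"wx": 0,"wy": 0,"wz": 0,"grip": -1},
  {"tx": 0,"ty": -1,"tz": 0,"wx": 0,"wy": 0,"wz": 0,"grip": -1},
  {"tx": 0,"ty": -1,"tz": 0,"wx": 0,"wy": 0,"wz": 0,"grip": -1},
  {"tx": 0,"ty": -1,"tz": 0,"wx": 0,"wy": 0,"wz": 0,"grip": -1},
  {"tx": 0,"ty": -1,"tz": 0,"wx": 0,"wy": 0,"wz": 0,"grip": -1},
])

```text
time: 3.52
position: [0.5201, 0.0957, 0.2308]
orientation: [-0.095, 3.14, 0.001]
force: [0.1, 0.0, 0.3]
opening: 0.0922
```

Emit:
jog_arm([
  {"tx": 0,"ty": -1,"tz": 0,"wx": 0,"wy": 0,"wz": 0,"grip": -1},
  {"tx": 0,"ty": -1,"tz": 0,"wx": 0,"wy": 0,"wz": 0,"grip": -1},
  {"tx": 0,"ty": -1,"tz": 0,"wx": 0,"wy": 0,"wz": 0,"grip": -1},
  {"tx": 0,"ty": -1,"tz": 0,"wx": 0,"wy": 0,"wz": 0,"grip": -1},
  {"tx": 0,"ty": -1,"tz": 0,"wx": 0,"wy": 0,"wz": 0,"grip": -1},
  {"tx": 0,"ty": -0.5,"tz": 0,"wx": 0,"wy": 0,"wz": 0,"grip": -1},
  {"tx": 0,"ty": 0,"tz": 0,"wx": 0,"wy": 0,"wz": 0,"grip": -1},
])

```text
time: 4.1
position: [0.5208, -0.0154, 0.2307]
orientation: [-0.09, 3.14, -0.0]
force: [-0.4, -0.4, -0.2]
opening: 0.0919
```

```bash
python3 look.py w3
python3 - <<'E'
from h import *
np.set_printoptions(precision=4,suppress=True)
st=r.get_state()
for k in ['clip_mid','near_clip','far_clip','old_fuse_mid']:
    for d in spot_point('wrist',k)[:2]:
        print(k,d['p'],np.array(d['at']),back('wrist',d['at'],.047,st))
i=cv2.imread('pics/w3.png'); c=i[70:330,130:390]
cv2.imwrite('pics/w3z.png',cv2.resize(c,None,fx=2.3,fy=2.3,interpolation=cv2.INTER_NEAREST))
E
```

```text
4.1 [ 0.5208 -0.0154  0.2307] [-0.0902  3.1402 -0.0002]
y axis [-0.0574  0.9984 -0.0001] z [ 0.0001 -0.0001 -1.    ]
clip_mid 0.66 [251.2 212.6] [ 0.5623 -0.0185  0.047 ]
near_clip 0.9 [250.6 172.6] [ 0.5145 -0.0218  0.047 ]
far_clip 0.9 [252.5 251.9] [ 0.6125 -0.0142  0.047 ]
far_clip 0.16 [194.8  25.9] [ 0.3673 -0.0861  0.047 ]
old_fuse_mid 0.85 [252. 214.] [ 0.564  -0.0175  0.047 ]
```

View pics/w3z.png

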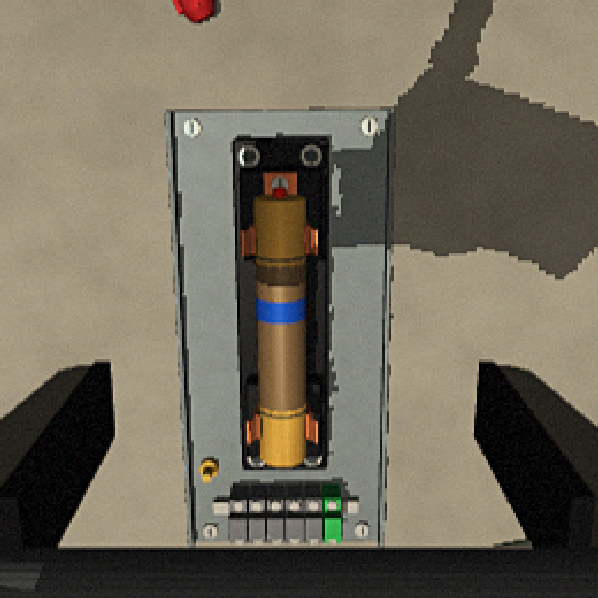

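```bash
cp pics/w3.png /tmp/
python3 - <<'E'
from h import *
np.set_printoptions(precision=4,suppress=True)
st=r.get_state()
def z2p(p,s=2.3,o=(130,70)): return np.array(p)/s+np.array(o)-0.3
# cap silhouettes left/right edges (zoom coords): near cap row 230, far cap row 440, tube row 350
img=cv2.imread('pics/w3.png')
for row in (158,165,190,200,230,262,268): print(row, ' '.join(str(tuple(int(v) for v in img[row,c])) for c in (236,238,240,241,242,243,244,252,262,263,264,265,266,268)))
for nm in ['near end top','far']:
    pass
for p in [(281,197),(284.5,463)]:
    q=z2p(p); print(q,back('wrist',q,.047,st),back('wrist',q,.060,st),back('wrist',q,.034,st))
# chassis plate edges zoom (168,112)-(190,545) left ; (390,110)-(382,545)right
for p in [(168,112),(395,110),(190,545),(381,545)]:
    q=z2p(p); print(back('wrist',q,.003,st))
t=cv2.imread('pics/top0.png')
for p in [(428,207),(437,372),(432.5,288),(430,230),(435,345)]:
    q=np.array(p)/3.3+[130,110]; print('top',q,back('top',q,.047))
for p in [(131,215),(127,362),(128.5,288)]:
    q=np.array(p)/3.3+[130,110]; print('topnew',q,back('top',q,.013))
for p in [(628,185),(772,183),(775,380),(628,382)]:
    q=np.array(p)/3.3+[130,110]; print('tray rim',q,back('top',q,.028))
E
```

```text
158 (14, 8, 7) (15, 15, 11) (13, 41, 63) (25, 63, 84) (28, 63, 83) (25, 63, 92) (26, 68, 98) (28, 86, 122) (14, 49, 72) (5, 4, 4) (19, 21, 15) (12, 18, 17) (12, 11, 16) (15, 13, 16)
165 (15, 14, 18) (18, 10, 6) (17, 36, 48) (18, 52, 78) (25, 66, 87) (32, 73, 94) (28, 70, 97) (35, 86, 120) (19, 48, 70) (19, 19, 15) (2, 3, 6) (19, 15, 11) (17, 22, 25) (7, 11, 9)
190 (34, 39, 43) (41, 44, 46) (34, 38, 40) (15, 27, 37) (18, 33, 43) (25, 41, 53) (26, 42, 52) (44, 65, 79) (17, 29, 39) (7, 10, 2) (20, 19, 20) (20, 16, 15) (7, 9, 11) (42, 46, 48)
200 (39, 36, 41) (41, 46, 44) (42, 44, 50) (86, 36, 5) (115, 51, 27) (121, 69, 70) (103, 78, 80) (74, 138, 181) (77, 25, 3) (4, 11, 4) (22, 21, 20) (15, 12, 10) (21, 17, 17) (33, 34, 37)
230 (34, 30, 34) (36, 37, 38) (37, 37, 38) (31, 33, 33) (39, 62, 84) (44, 70, 95) (49, 82, 112) (95, 139, 175) (28, 42, 52) (14, 13, 16) (10, 8, 10) (6, 13, 10) (20, 16, 17) (33, 34, 35)
262 (35, 35, 41) (53, 87, 161) (26, 28, 18) (32, 27, 19) (29, 37, 39) (41, 116, 162) (47, 122, 172) (64, 162, 218) (29, 70, 99) (19, 22, 25) (22, 15, 12) (20, 15, 13) (26, 37, 66) (
[... 418 characters left out ...]
7  0.003 ]
[0.4512 0.0367 0.003 ]
[ 0.7227 -0.0661  0.003 ]
[0.7156 0.0536 0.003 ]
top [259.697  172.7273] [ 0.6381 -0.0178  0.047 ]
top [262.4242 222.7273] [ 0.4841 -0.0268  0.047 ]
top [261.0606 197.2727] [ 0.5622 -0.0223  0.047 ]
top [260.303 179.697] [ 0.6165 -0.0198  0.047 ]
top [261.8182 214.5455] [ 0.5091 -0.0249  0.047 ]
topnew [169.697  175.1515] [0.6329 0.2674 0.013 ]
topnew [168.4848 219.697 ] [0.4919 0.2685 0.013 ]
topnew [168.9394 197.2727] [0.5626 0.2685 0.013 ]
tray rim [320.303  166.0606] [ 0.6622 -0.2082  0.028 ]
tray rim [363.9394 165.4545] [ 0.6648 -0.3453  0.028 ]
tray rim [364.8485 225.1515] [ 0.4779 -0.3457  0.028 ]
tray rim [320.303  225.7576] [ 0.4754 -0.2071  0.028 ]
```

The wrist view puts near_clip at (0.5145,-0.0218) and far_clip at (0.6125,-0.0142). That is 98 mm apart as it should be, and the plate edges give a yaw of 3.8°. Next I'll go down over the tube.

Emit:
jog_arm([
  {"tx": 0.5,"ty": 0,"tz": -1,"wx": 0,"wy": 0,"wz": 0.08,"grip": -1},
  {"tx": 0.5,"ty": 0,"tz": -1,"wx": 0,"wy": 0,"wz": 0,"grip": -1},
  {"tx": 0.5,"ty": -0.1,"tz": -1,"wx": 0,"wy": 0,"wz": 0,"grip": -0.5},
  {"tx": 0.5,"ty": 0,"tz": -1,"wx": 0,"wy": 0,"wz": 0,"grip": -0.5},
  {"tx": 0.15,"ty": 0,"tz": -1,"wx": 0,"wy": 0,"wz": 0,"grip": -0.5},
  {"tx": 0,"ty": 0,"tz": -1,"wx": 0,"wy": 0,"wz": 0,"grip": -0.5},
  {"tx": 0,"ty": 0,"tz": 0,"wx": 0,"wy": 0,"wz": 0,"grip": -0.5},
])

```text
time: 4.93
position: [0.561, -0.0155, 0.1061]
orientation: [0.108, -3.132, -0.004]
force: [0.0, -0.9, -0.8]
opening: 0.069
```

```bash
python3 look.py w4
python3 - <<'E'
from h import *
np.set_printoptions(precision=4,suppress=True)
st=r.get_state(); print(st['opening'],st['force'])
for p in [(.5145,-.0218,.047),(.6125,-.0142,.047),(.5635,-.0178,.047)]: print(proj('wrist',p,st))
E
```

```text
4.9333 [ 0.561  -0.0155  0.1061] [ 0.1079 -3.1318 -0.0039]
y axis [-0.0688  0.9976  0.0027] z [-0.008   0.0022 -1.    ]
0.06874300039562252 [ 0.7165 -0.064   0.4961]
[252.8465 149.3097]
[254.2501 270.9189]
[253.8436 213.3134]
```

View pics/w4.png

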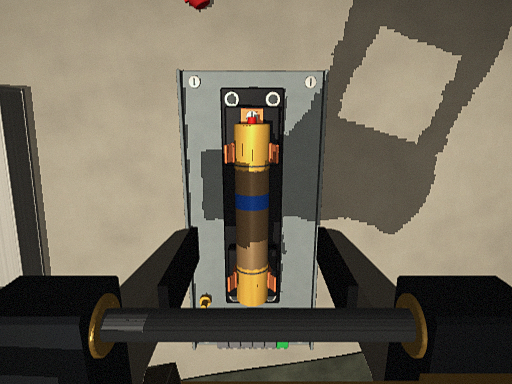

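Run:
```python
from h import *
np.set_printoptions(precision=4,suppress=True)
i=cv2.imread('pics/w4.png'); c=i[95:315,180:330]
cv2.imwrite('pics/w4z.png',cv2.resize(c,None,fx=2.7,fy=2.7,interpolation=cv2.INTER_CUBIC))
st=r.get_state()
a=np.array([np.cos(.066),np.sin(.066),0]);n=np.array([-a[1],a[0],0])
m=np.array([.5635,-.0180,.047])
for s in (-55,-43,43,55):
  for y in (-15,15): print(s,y,(proj('wrist',m+a*s/1e3+n*y/1e3+[0,0,.017],st)-[180,95])*2.7)
for s in (-70,-37,37,70): print(s,(proj('wrist',m+a*s/1e3+[0,0,.013],st)-[180,95])*2.7)
```

```text
-55 -15 [138.0978 130.6629]
-55 15 [258.1737 131.0624]
-43 -15 [138.9516 178.4685]
-43 15 [257.2975 178.8397]
43 -15 [144.4175 484.5304]
43 15 [251.6881 484.7364]
55 -15 [145.0999 522.7402]
55 15 [250.9877 522.9274]
-70 [198.32    68.6986]
-37 [198.2823 199.3139]
37 [198.2076 458.4314]
70 [198.178  561.1156]
```

View pics/w4z.png

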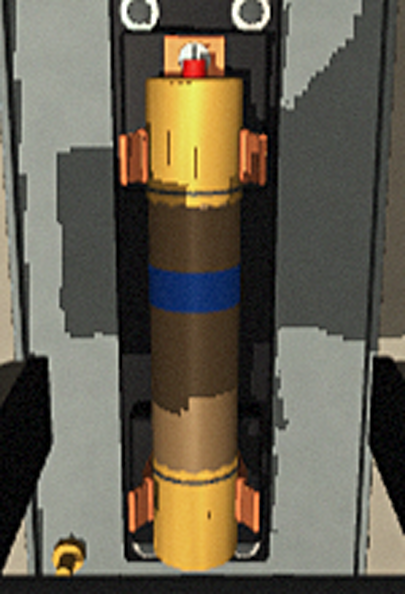

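Emit:
jog_arm([
  {"tx": 0,"ty": -0.1,"tz": -1,"wx": 0,"wy": 0,"wz": 0,"grip": -0.5},
  {"tx": 0,"ty": 0,"tz": -1,"wx": 0,"wy": 0,"wz": 0,"grip": -0.5},
  {"tx": 0,"ty": 0,"tz": -1,"wx": 0,"wy": 0,"wz": 0,"grip": -0.3},
  {"tx": 0,"ty": 0,"tz": -0.7,"wx": 0,"wy": 0,"wz": 0,"grip": -0.3},
  {"tx": 0,"ty": 0,"tz": 0,"wx": 0,"wy": 0,"wz": 0,"grip": -0.3},
  {"tx": 0,"ty": 0,"tz": 0,"wx": 0,"wy": 0,"wz": 0,"grip": -0.3},
])

```text
time: 5.48
position: [0.5644, -0.0189, 0.0376]
orientation: [-0.107, 3.139, -0.0]
force: [-1.5, -0.4, 0.3]
opening: 0.06
```

```bash
python3 look.py w5; python3 -c "
from h import *
s=r.get_state();print(s['opening'],s['force'],s['position'])"
```

```text
5.4833 [ 0.5644 -0.0189  0.0376] [-0.1071  3.1391 -0.0002]
y axis [-0.0682  0.9977 -0.0002] z [ 0.0006 -0.0001 -1.    ]
0.059990958541119105 [-0.43069794 -0.44872413  0.05881313] [ 0.56523083 -0.01914383  0.03845379]
```

View pics/w5.png

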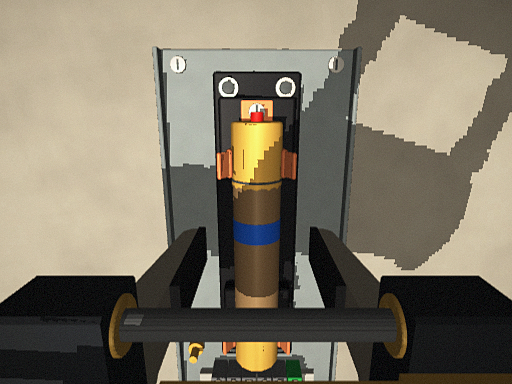

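Emit:
jog_arm([
  {"tx": 0,"ty": 0,"tz": -0.25,"wx": 0,"wy": 0,"wz": 0,"grip": 0.1},
  {"tx": 0,"ty": 0,"tz": 0,"wx": 0,"wy": 0,"wz": 0,"grip": 0.3},
  {"tx": 0,"ty": 0,"tz": 0,"wx": 0,"wy": 0,"wz": 0,"grip": 0.5},
  {"tx": 0,"ty": 0,"tz": 0,"wx": 0,"wy": 0,"wz": 0,"grip": 1},
  {"tx": 0,"ty": 0,"tz": 0,"wx": 0,"wy": 0,"wz": 0,"grip": 1},
  {"tx": 0,"ty": 0,"tz": 0,"wx": 0,"wy": 0,"wz": 0,"grip": 1},
], grip_force=15)

```text
time: 6.03
position: [0.5642, -0.0194, 0.0319]
orientation: [-0.107, 3.139, -0.001]
force: [-0.0, -0.5, -0.2]
opening: 0.0255
```

Emit:
jog_arm([
  {"tx": 0,"ty": 0,"tz": 0,"wx": 0,"wy": 0,"wz": 0,"grip": 1},
  {"tx": 0,"ty": 0,"tz": 0,"wx": 0,"wy": 0,"wz": 0,"grip": 1},
], grip_force=50)

```text
time: 6.2
position: [0.5642, -0.0194, 0.0318]
orientation: [-0.106, 3.139, -0.001]
force: [0.1, -0.9, 0.7]
opening: 0.0252
```

```bash
python3 look.py w6; python3 -c "
from h import *
s=r.get_state();print(s['opening'],s['force'],s['moment'],s['position'])"
```

```text
6.2 [ 0.5642 -0.0194  0.0318] [-0.1065  3.1394 -0.0007]
y axis [-0.0678  0.9977 -0.0005] z [ 0.0004 -0.0005 -1.    ]
0.024927989823284355 [ 0.07747604 -0.96260881  0.52109292] [-0.23221924 -0.03290869 -0.00707041] [ 0.56419868 -0.01941541  0.03180096]
```

View pics/w6.png

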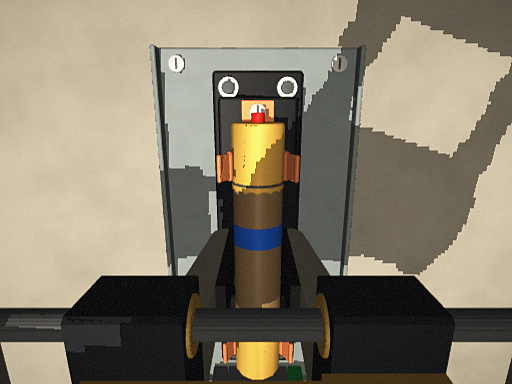

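Emit:
jog_arm([
  {"tx": 0,"ty": 0,"tz": 0.08,"wx": 0,"wy": 0,"wz": 0,"grip": 1},
  {"tx": 0,"ty": 0,"tz": 0.08,"wx": 0,"wy": 0,"wz": 0,"grip": 1},
])

```text
time: 6.42
position: [0.5641, -0.0194, 0.0344]
orientation: [-0.106, 3.139, -0.001]
force: [3.5, -2.2, -7.7]
opening: 0.025
```

Emit:
jog_arm([
  {"tx": 0,"ty": 0,"tz": 0.06,"wx": 0,"wy": 0,"wz": 0,"grip": 1},
  {"tx": 0,"ty": 0,"tz": 0.06,"wx": 0,"wy": 0,"wz": 0,"grip": 1},
])

```text
time: 6.58
position: [0.5634, -0.0193, 0.0366]
orientation: [0.106, -3.139, 0.0]
force: [2.4, -3.6, -7.5]
opening: 0.0247
```

Emit:
jog_arm([
  {"tx": 0,"ty": 0,"tz": 0.06,"wx": 0,"wy": 0,"wz": 0,"grip": 1},
  {"tx": 0,"ty": 0,"tz": 0.06,"wx": 0,"wy": 0,"wz": 0,"grip": 1},
])

```text
time: 6.75
position: [0.5631, -0.0192, 0.0386]
orientation: [0.106, -3.138, -0.0]
force: [2.9, -4.2, -12.2]
opening: 0.0251
```

Emit:
jog_arm([
  {"tx": 0,"ty": 0,"tz": 0.06,"wx": 0,"wy": 0,"wz": 0,"grip": 1},
  {"tx": 0,"ty": 0,"tz": 0.06,"wx": 0,"wy": 0,"wz": 0,"grip": 1},
])

```text
time: 6.92
position: [0.5626, -0.0189, 0.0406]
orientation: [0.106, -3.137, -0.001]
force: [3.3, -3.7, -16.3]
opening: 0.0248
```

Emit:
jog_arm([
  {"tx": 0,"ty": 0,"tz": 0.06,"wx": 0,"wy": 0,"wz": 0,"grip": 1},
  {"tx": 0,"ty": 0,"tz": 0.06,"wx": 0,"wy": 0,"wz": 0,"grip": 1},
])

```text
time: 7.08
position: [0.5623, -0.0189, 0.0431]
orientation: [0.107, -3.136, -0.001]
force: [-0.3, -3.7, -15.3]
opening: 0.0246
```

Emit:
jog_arm([
  {"tx": 0,"ty": 0,"tz": 0.06,"wx": 0,"wy": 0,"wz": 0,"grip": 1},
  {"tx": 0,"ty": 0,"tz": 0.06,"wx": 0,"wy": 0,"wz": 0,"grip": 1},
])

```text
time: 7.25
position: [0.5636, -0.019, 0.0473]
orientation: [0.106, -3.139, -0.001]
force: [-0.6, -2.2, -3.2]
opening: 0.0248
```

Emit:
jog_arm([
  {"tx": 0,"ty": 0,"tz": 0.06,"wx": 0,"wy": 0,"wz": 0,"grip": 1},
  {"tx": 0,"ty": 0,"tz": 0.06,"wx": 0,"wy": 0,"wz": 0,"grip": 1},
  {"tx": 0,"ty": 0,"tz": 0.06,"wx": 0,"wy": 0,"wz": 0,"grip": 1},
])

```text
time: 7.5
position: [0.5659, -0.0189, 0.0526]
orientation: [-0.106, 3.136, -0.0]
force: [0.6, 0.7, -1.9]
opening: 0.0248
```

Emit:
jog_arm([
  {"tx": 0,"ty": 0,"tz": 0.1,"wx": 0,"wy": 0,"wz": 0,"grip": 1},
  {"tx": 0,"ty": 0,"tz": 0.1,"wx": 0,"wy": 0,"wz": 0,"grip": 1},
  {"tx": 0,"ty": 0,"tz": 0.1,"wx": 0,"wy": 0,"wz": 0,"grip": 1},
])

```text
time: 7.75
position: [0.5643, -0.0189, 0.057]
orientation: [-0.107, 3.139, 0.0]
force: [0.1, 0.6, -1.9]
opening: 0.0249
```

Emit:
jog_arm([
  {"tx": 0,"ty": 0,"tz": 1,"wx": 0,"wy": 0,"wz": 0,"grip": 1},
  {"tx": 0,"ty": -0.5,"tz": 1,"wx": 0,"wy": 0,"wz": 0,"grip": 1},
  {"tx": 0,"ty": -1,"tz": 0.5,"wx": 0,"wy": 0,"wz": 0,"grip": 1},
  {"tx": 0,"ty": -1,"tz": 0,"wx": 0,"wy": 0,"wz": -0.2,"grip": 1},
  {"tx": 0,"ty": -1,"tz": 0,"wx": 0,"wy": 0,"wz": -0.2,"grip": 1},
  {"tx": 0,"ty": -1,"tz": 0,"wx": 0,"wy": 0,"wz": -0.2,"grip": 1},
  {"tx": 0,"ty": -1,"tz": 0,"wx": 0,"wy": 0,"wz": 0,"grip": 1},
  {"tx": 0,"ty": -1,"tz": 0,"wx": 0,"wy": 0,"wz": 0,"grip": 1},
])

```text
time: 8.42
position: [0.564, -0.1499, 0.1067]
orientation: [0.007, 3.141, 0.0]
force: [0.4, -0.4, -1.0]
opening: 0.0247
```

Emit:
jog_arm([
  {"tx": 0,"ty": -1,"tz": 0,"wx": 0,"wy": 0,"wz": 0,"grip": 1},
  {"tx": 0,"ty": -1,"tz": 0,"wx": 0,"wy": 0,"wz": 0,"grip": 1},
  {"tx": 0,"ty": -1,"tz": 0,"wx": 0,"wy": 0,"wz": 0,"grip": 1},
  {"tx": 0.1,"ty": -1,"tz": 0,"wx": 0,"wy": 0,"wz": 0,"grip": 1},
  {"tx": 0.1,"ty": -1,"tz": 0,"wx": 0,"wy": 0,"wz": 0,"grip": 1},
  {"tx": 0,"ty": -0.9,"tz": 0,"wx": 0,"wy": 0,"wz": 0,"grip": 1},
  {"tx": 0,"ty": -0.5,"tz": 0,"wx": 0,"wy": 0,"wz": 0,"grip": 1},
  {"tx": 0,"ty": 0,"tz": 0,"wx": 0,"wy": 0,"wz": 0,"grip": 1},
])

```text
time: 9.08
position: [0.5679, -0.2792, 0.1065]
orientation: [0.01, 3.141, -0.001]
force: [-0.1, 0.2, -2.1]
opening: 0.025
```

```bash
python3 look.py w7; python3 -c "
from h import *
s=r.get_state()
for d in spot_point('wrist','tray_in')[:2]: print(d,back('wrist',d['at'],.003,s))"
```

```text
9.0833 [ 0.5679 -0.2792  0.1065] [ 0.0098  3.1412 -0.001 ]
y axis [ 0.0063  1.     -0.0007] z [ 0.0003 -0.0007 -1.    ]
```

View pics/w7.png

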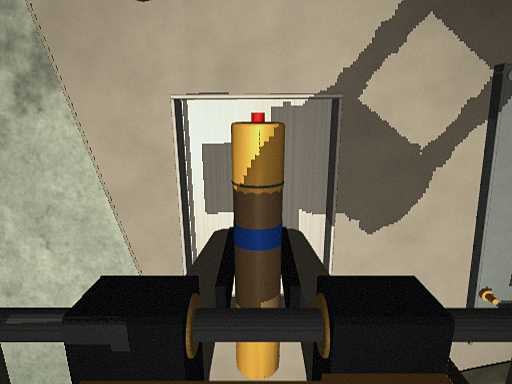

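```bash
python3 -c "
from h import *
s=r.get_state()
print(s['position'])
for p in [(172,95),(342,95)]: print(back('wrist',p,.028,s))"
```

```text
[ 0.56785871 -0.27663376  0.10622599]
[ 0.48136944 -0.33971033  0.028     ]
[ 0.4818481  -0.21222911  0.028     ]
```

Emit:
jog_arm([
  {"tx": 0,"ty": 0,"tz": -1,"wx": 0,"wy": 0,"wz": 0,"grip": 1},
  {"tx": 0,"ty": 0,"tz": -1,"wx": 0,"wy": 0,"wz": 0,"grip": 1},
  {"tx": 0,"ty": 0,"tz": -1,"wx": 0,"wy": 0,"wz": 0,"grip": 1},
  {"tx": 0,"ty": 0,"tz": -1,"wx": 0,"wy": 0,"wz": 0,"grip": 1},
  {"tx": 0,"ty": 0,"tz": -0.6,"wx": 0,"wy": 0,"wz": 0,"grip": 1},
  {"tx": 0,"ty": 0,"tz": -0.2,"wx": 0,"wy": 0,"wz": 0,"grip": 1},
  {"tx": 0,"ty": 0,"tz": 0,"wx": 0,"wy": 0,"wz": 0,"grip": 1},
])

```text
time: 9.77
position: [0.5674, -0.2759, 0.0094]
orientation: [-0.005, -3.14, -0.002]
force: [0.6, 0.6, -1.7]
opening: 0.0245
```

Emit:
jog_arm([
  {"tx": 0,"ty": 0,"tz": -0.2,"wx": 0,"wy": 0,"wz": 0,"grip": 1},
  {"tx": 0,"ty": 0,"tz": 0,"wx": 0,"wy": 0,"wz": 0,"grip": 0.4},
  {"tx": 0,"ty": 0,"tz": 0,"wx": 0,"wy": 0,"wz": 0,"grip": 0.2},
  {"tx": 0,"ty": 0,"tz": 0,"wx": 0,"wy": 0,"wz": 0,"grip": 0.1},
  {"tx": 0,"ty": 0,"tz": 0,"wx": 0,"wy": 0,"wz": 0,"grip": 0.1},
], grip_force=20)

```text
time: 10.18
position: [0.5686, -0.2776, 0.0074]
orientation: [0.007, 3.14, -0.002]
force: [0.0, -0.2, 0.7]
opening: 0.0412
```

Emit:
jog_arm([
  {"tx": 0,"ty": 0,"tz": 0.5,"wx": 0,"wy": 0,"wz": 0,"grip": 0.1},
  {"tx": 0,"ty": 0,"tz": 1,"wx": 0,"wy": 0,"wz": 0,"grip": 0.1},
  {"tx": 0,"ty": 0,"tz": 1,"wx": 0,"wy": 0,"wz": 0,"grip": 0},
  {"tx": 0,"ty": 0,"tz": 1,"wx": 0,"wy": 0,"wz": 0,"grip": -0.3},
  {"tx": 0,"ty": 0,"tz": 1,"wx": 0,"wy": 0,"wz": 0,"grip": -0.3},
  {"tx": 0,"ty": 0,"tz": 1,"wx": 0,"wy": 0,"wz": 0,"grip": -0.3},
  {"tx": 0,"ty": 0,"tz": 0.5,"wx": 0,"wy": 0,"wz": 0,"grip": -0.3},
])

```text
time: 10.77
position: [0.5694, -0.2782, 0.1305]
orientation: [0.007, 3.137, -0.005]
force: [0.2, -0.2, 0.3]
opening: 0.0596
```

```bash
python3 look.py w8
```

```text
10.7667 [ 0.5694 -0.2782  0.1305] [ 0.0065  3.1374 -0.005 ]
y axis [ 0.0042  1.     -0.0032] z [ 0.0042 -0.0032 -1.    ]
```

View pics/w8.png

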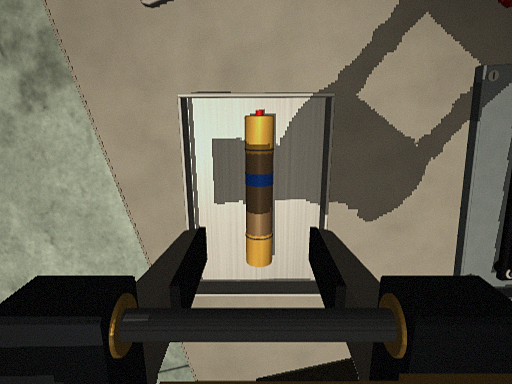

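The old fuse now lies in the tray, its middle at about pixel (259,190) and inside all four walls. Next is the new fuse.

Emit:
jog_arm([
  {"tx": 0,"ty": 1,"tz": 0.5,"wx": 0,"wy": 0,"wz": 0,"grip": -0.3},
  {"tx": 0,"ty": 1,"tz": 0.5,"wx": 0,"wy": 0,"wz": 0,"grip": -0.3},
  {"tx": 0,"ty": 1,"tz": 0,"wx": 0,"wy": 0,"wz": 0,"grip": -0.3},
  {"tx": 0,"ty": 1,"tz": 0,"wx": 0,"wy": 0,"wz": 0,"grip": -0.3},
  {"tx": 0,"ty": 1,"tz": 0,"wx": 0,"wy": 0,"wz": 0,"grip": -0.3},
  {"tx": 0,"ty": 1,"tz": 0,"wx": 0,"wy": 0,"wz": 0,"grip": -0.3},
  {"tx": 0,"ty": 1,"tz": 0,"wx": 0,"wy": 0,"wz": 0,"grip": -0.3},
  {"tx": 0,"ty": 1,"tz": 0,"wx": 0,"wy": 0,"wz": 0,"grip": -0.3},
])

```text
time: 11.48
position: [0.5674, -0.116, 0.1456]
orientation: [-0.007, -3.14, -0.001]
force: [0.0, 0.4, -0.3]
opening: 0.06
```

Emit:
jog_arm([
  {"tx": 0,"ty": 1,"tz": 0,"wx": 0,"wy": 0,"wz": 0,"grip": -0.3},
  {"tx": 0,"ty": 1,"tz": 0,"wx": 0,"wy": 0,"wz": 0,"grip": -0.3},
  {"tx": 0,"ty": 1,"tz": 0,"wx": 0,"wy": 0,"wz": 0,"grip": -0.3},
  {"tx": 0,"ty": 1,"tz": 0,"wx": 0,"wy": 0,"wz": 0,"grip": -0.3},
  {"tx": 0,"ty": 1,"tz": 0,"wx": 0,"wy": 0,"wz": 0,"grip": -0.3},
  {"tx": 0,"ty": 1,"tz": 0,"wx": 0,"wy": 0,"wz": 0,"grip": -0.3},
  {"tx": 0,"ty": 1,"tz": 0,"wx": 0,"wy": 0,"wz": 0,"grip": -0.3},
  {"tx": 0,"ty": 1,"tz": 0,"wx": 0,"wy": 0,"wz": 0,"grip": -0.3},
])

```text
time: 12.15
position: [0.5674, 0.0439, 0.1456]
orientation: [-0.007, -3.14, -0.0]
force: [-0.3, -0.4, 0.4]
opening: 0.0594
```

Emit:
jog_arm([
  {"tx": 0,"ty": 1,"tz": 0,"wx": 0,"wy": 0,"wz": 0,"grip": -0.3},
  {"tx": 0,"ty": 1,"tz": 0,"wx": 0,"wy": 0,"wz": 0,"grip": -0.3},
  {"tx": 0,"ty": 1,"tz": 0,"wx": 0,"wy": 0,"wz": 0,"grip": -0.3},
  {"tx": 0,"ty": 1,"tz": 0,"wx": 0,"wy": 0,"wz": 0,"grip": -0.3},
  {"tx": 0,"ty": 1,"tz": 0,"wx": 0,"wy": 0,"wz": 0,"grip": -0.3},
  {"tx": 0,"ty": 1,"tz": 0,"wx": 0,"wy": 0,"wz": 0,"grip": -0.3},
  {"tx": 0,"ty": 1,"tz": -0.5,"wx": 0,"wy": 0,"wz": 0,"grip": -0.3},
  {"tx": 0,"ty": 1,"tz": -0.5,"wx": 0,"wy": 0,"wz": 0,"grip": -0.3},
])

```text
time: 12.82
position: [0.5681, 0.2039, 0.1262]
orientation: [0.007, 3.141, 0.0]
force: [0.2, -0.6, -0.7]
opening: 0.0597
```

Emit:
jog_arm([
  {"tx": 0,"ty": 1,"tz": -0.5,"wx": 0,"wy": 0,"wz": 0,"grip": -0.3},
  {"tx": -0.1,"ty": 1,"tz": -0.5,"wx": 0,"wy": 0,"wz": 0,"grip": -0.3},
  {"tx": -0.1,"ty": 1,"tz": -0.5,"wx": 0,"wy": 0,"wz": 0,"grip": -0.3},
  {"tx": 0,"ty": 0.6,"tz": -0.5,"wx": 0,"wy": 0,"wz": 0,"grip": -0.3},
  {"tx": 0,"ty": 0,"tz": 0,"wx": 0,"wy": 0,"wz": 0,"grip": -0.3},
  {"tx": 0,"ty": 0,"tz": 0,"wx": 0,"wy": 0,"wz": 0,"grip": -0.3},
])

```text
time: 13.32
position: [0.5633, 0.2746, 0.0853]
orientation: [-0.005, -3.14, 0.002]
force: [0.2, 0.3, 0.6]
opening: 0.0601
```

```bash
python3 look.py w9
```

```text
13.3167 [0.5633 0.2746 0.0853] [-0.005  -3.1397  0.0016]
y axis [ 0.0032  1.     -0.001 ] z [-0.0019 -0.001  -1.    ]
```

View pics/w9.png

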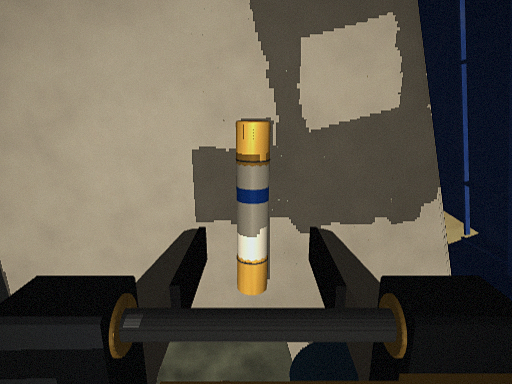

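Run:
```python
from h import *
np.set_printoptions(precision=4,suppress=True)
st=r.get_state();print(st['position'])
im=cv2.imread('pics/w9.png').astype(int)
for row in (130,150,175,250,280): 
    print(row,[tuple(im[row,c]) for c in ()], [c for c in range(225,285) if abs(im[row,c]-im[row,c-1]).sum()>60])
print([rr for rr in range(100,310) if abs(im[rr,253]-im[rr-1,253]).sum()>60])
for p in [(253.5,119),(252,294)]: print(back('wrist',p,.013,st),back('wrist',p,.022,st))
# model: fit fuse center
for x in (.560,.563,.566):
    for s in (-.07,.07):
        print(x,s,[proj('wrist',[x+s,.2735,z],st) for z in (.0,.013,.026)])
```

```text
[0.5641 0.2742 0.0862]
130 [] [236, 237, 238, 243, 244, 253, 254, 268, 269, 273, 276]
150 [] [226, 229, 236, 237, 238, 268, 270]
175 [] []
250 [] [237, 238, 239, 264, 266, 267, 270]
280 [] [237, 267, 268]
[118, 119, 120, 121, 122, 123, 129, 130, 131, 132, 133, 134, 135, 136, 137, 138, 139, 140, 154, 155, 161, 163, 166, 167, 189, 190, 203, 204, 237, 238, 261, 263, 264, 265, 295, 307, 308, 309]
[0.4951 0.272  0.013 ] [0.4949 0.2721 0.022 ]
[0.6436 0.2697 0.013 ] [0.6379 0.2699 0.022 ]
0.56 -0.07 [array([255.5975, 111.8106]), array([255.5031, 111.8865]), array([255.398, 111.971])]
0.56 0.07 [array([256.3688, 272.617 ]), array([256.3227, 280.0864]), array([256.2722, 288.2768])]
0.563 -0.07 [array([255.6164, 115.7578]), array([255.5233, 116.043 ]), array([255.4198, 116.3602])]
0.563 0.07 [array([256.3832, 275.6073]), array([256.3379, 283.1923]), array([256.2882, 291.5072])]
0.566 -0.07 [array([255.6352, 119.6799]), array([255.5434, 120.1717]), array([255.4414, 120.7185])]
0.566 0.07 [array([256.3974, 278.5811]), array([256.3529, 286.2803]), array([256.3041, 294.7181])]
```

Emit:
jog_arm([
  {"tx": 0.05,"ty": -0.16,"tz": -1,"wx": 0,"wy": 0,"wz": -0.05,"grip": -0.3},
  {"tx": 0,"ty": 0,"tz": -1,"wx": 0,"wy": 0,"wz": 0,"grip": -0.3},
  {"tx": 0,"ty": 0,"tz": -1,"wx": 0,"wy": 0,"wz": 0,"grip": -0.3},
  {"tx": 0,"ty": 0,"tz": -0.7,"wx": 0,"wy": 0,"wz": 0,"grip": -0.3},
  {"tx": 0,"ty": 0,"tz": -0.3,"wx": 0,"wy": 0,"wz": 0,"grip": -0.3},
  {"tx": 0,"ty": 0,"tz": 0,"wx": 0,"wy": 0,"wz": 0,"grip": -0.2},
  {"tx": 0,"ty": 0,"tz": 0,"wx": 0,"wy": 0,"wz": 0,"grip": -0.2},
])

```text
time: 13.95
position: [0.5657, 0.2714, 0.0072]
orientation: [0.017, 3.141, 0.0]
force: [-0.6, -0.0, -0.4]
opening: 0.0551
```

```bash
python3 look.py w10
```

```text
13.95 [0.5657 0.2714 0.0072] [0.0167 3.1406 0.0002]
y axis [0.0106 0.9999 0.0002] z [ 0.001   0.0001 -1.    ]
```

View pics/w10.png

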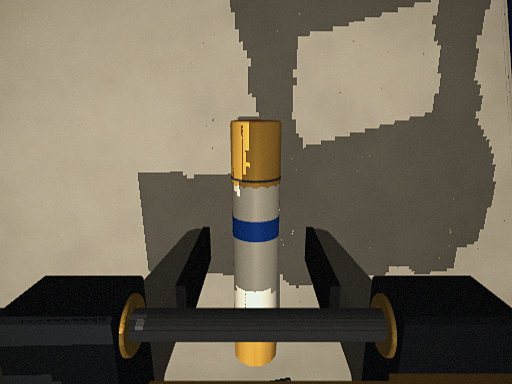

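Emit:
jog_arm([
  {"tx": 0,"ty": 0,"tz": -0.23,"wx": 0,"wy": 0,"wz": 0,"grip": 0},
  {"tx": 0,"ty": 0,"tz": 0,"wx": 0,"wy": 0,"wz": 0,"grip": 0.2},
  {"tx": 0,"ty": 0,"tz": 0,"wx": 0,"wy": 0,"wz": 0,"grip": 0.35},
  {"tx": 0,"ty": 0,"tz": 0,"wx": 0,"wy": 0,"wz": 0,"grip": 0.45},
  {"tx": 0,"ty": 0,"tz": 0,"wx": 0,"wy": 0,"wz": 0,"grip": 0.6},
  {"tx": 0,"ty": 0,"tz": 0,"wx": 0,"wy": 0,"wz": 0,"grip": 1},
  {"tx": 0,"ty": 0,"tz": 0,"wx": 0,"wy": 0,"wz": 0,"grip": 1},
], grip_force=15)

```text
time: 14.58
position: [0.5652, 0.2717, 0.0021]
orientation: [0.016, 3.141, 0.0]
force: [-0.1, 0.0, 1.1]
opening: 0.0257
```

Emit:
jog_arm([
  {"tx": 0,"ty": 0,"tz": 0,"wx": 0,"wy": 0,"wz": 0,"grip": 1},
  {"tx": 0,"ty": 0,"tz": 0,"wx": 0,"wy": 0,"wz": 0,"grip": 1},
], grip_force=55)

```text
time: 14.75
position: [0.5652, 0.2717, 0.0021]
orientation: [0.016, 3.141, 0.0]
force: [-0.3, -0.1, 2.1]
opening: 0.0246
```

```bash
python3 look.py w11; python3 -c "
from h import *
s=r.get_state();print(s['opening'],s['force'],s['moment'],s['position'])"
```

```text
14.75 [0.5652 0.2717 0.0021] [0.016  3.1412 0.0002]
y axis [0.0102 0.9999 0.0001] z [ 0.0003  0.0001 -1.    ]
0.02480987666390816 [-0.56695011  0.2133961   1.94306204] [-0.01594628  0.08914936  0.0587293 ] [0.56516053 0.27174425 0.00205689]
```

View pics/w11.png

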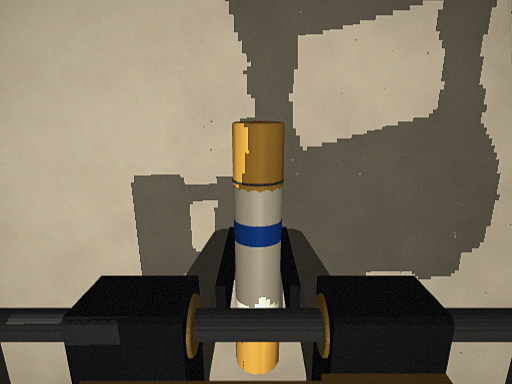

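Run:
```python
from h import *
np.set_printoptions(precision=4,suppress=True)
ci=viewer.camera_info('wrist'); HE=np.array(ci['hand_eye'])
def pt(p):
    q=np.linalg.inv(HE)@np.r_[p,1]; return np.array([ci['fx']*q[0]/q[2]+ci['cx'],ci['fy']*q[1]/q[2]+ci['cy']])
a=cv2.imread('pics/w6.png'); b=cv2.imread('pics/w11.png'); w5=cv2.imread('pics/w5.png')
c=np.hstack([a[90:380,205:315],b[90:380,205:315]])
cv2.imwrite('pics/cmp.png',cv2.resize(c,None,fx=2.05,fy=2.05,interpolation=cv2.INTER_CUBIC)) 
# tool x points to -world x ; near end at +tool x
for nm,dz in (('old',-.0152),('new',-.0109)):
    for off in (-2,0,2):
        o=off/1e3  # shift of fuse toward world +x
        print(nm,off,'near top',pt([.07-o,0,dz-.013])[1],'near axis',pt([.07-o,0,dz])[1],'seam top',pt([.037-o,0,dz-.013])[1],'far top',pt([-.07-o,0,dz-.013])[1])
```

```text
old -2 near top 117.8382231387263 near axis 117.20738811669816 seam top 191.05536519203122 far top 378.25022174206975
old 0 near top 122.53814722918524 near axis 121.51954766752995 seam top 195.21393289244074 far top 381.1748060694501
old 2 near top 127.20232998383774 near axis 125.80162614418822 seam top 199.34274303320208 far top 384.0818251440658
new -2 near top 117.61724875948819 near axis 117.02122873302694 seam top 188.83513231959003 far top 372.0485871657064
new 0 near top 122.18141699703646 near axis 121.21883521471177 seam top 192.88757390285656 far top 374.92394033548067
new 2 near top 126.7118811574003 near axis 125.38793925982974 seam top 196.91180866982697 far top 377.7824212359209
```

View pics/cmp.png

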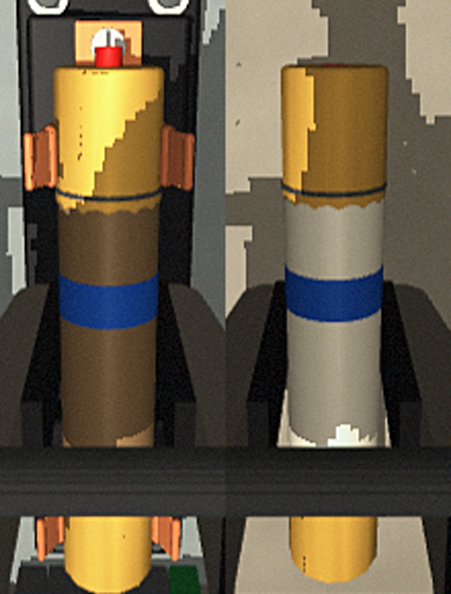

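Run:
```python
from h import *
ci=viewer.camera_info('wrist'); HE=np.array(ci['hand_eye'])
def pt(p):
    q=np.linalg.inv(HE)@np.r_[p,1]; return np.array([ci['fx']*q[0]/q[2]+ci['cx'],ci['fy']*q[1]/q[2]+ci['cy']])
for nm,dz in (('grip',-.0152),('w5',-.0093)):
  for off in (-4,-2,0,2):
    o=off/1e3
    print(nm,off,[ (round(pt([s-o,0.015,dz-.017])[1],1),round(pt([s-o,0.010,dz-.010])[1],1)) for s in (.055,.043,-.043,-.055)], pt([.055-o,0.015,dz-.017])[0]-pt([.055-o,-0.015,dz-.017])[0])
a=cv2.imread('pics/w6.png')
c=np.vstack([np.hstack([a[140:195,205:240],a[140:195,280:315]]),np.hstack([a[325:380,205:240],a[325:380,280:315]])])
cv2.imwrite('pics/clipz.png',cv2.resize(c,None,fx=5,fy=5,interpolation=cv2.INTER_NEAREST))
```

```text
grip -4 [(np.float64(148.8), np.float64(147.0)), (np.float64(175.9), np.float64(172.9)), (np.float64(339.0), np.float64(330.0)), (np.float64(358.3), np.float64(348.6))] 68.87954630027167
grip -2 [(np.float64(153.4), np.float64(151.4)), (np.float64(180.3), np.float64(177.1)), (np.float64(342.3), np.float64(333.1)), (np.float64(361.4), np.float64(351.7))] 68.61584440902706
grip 0 [(np.float64(158.0), np.float64(155.8)), (np.float64(184.6), np.float64(181.2)), (np.float64(345.5), np.float64(336.3)), (np.float64(364.5), np.float64(354.7))] 68.35415395606202
grip 2 [(np.float64(162.5), np.float64(160.1)), (np.float64(189.0), np.float64(185.4)), (np.float64(348.7), np.float64(339.4)), (np.float64(367.6), np.float64(357.7))] 68.09445201485033
w5 -4 [(np.float64(147.3), np.float64(145.6)), (np.float64(173.3), np.float64(170.6)), (np.float64(331.3), np.float64(322.9)), (np.float64(350.1), np.float64(341.0))] 66.14459387432169
w5 -2 [(np.float64(151.7), np.float64(149.9)), (np.float64(177.6), np.float64(174.6)), (np.float64(334.5), np.float64(325.9)), (np.float64(353.1), np.float64(344.0))] 65.90138051814242
w5 0 [(np.float64(156.1), np.float64(154.1)), (np.float64(181.8), np.float64(178.6)), (np.float64(337.7), np.float64(329.0)), (np.float64(356.2), np.float64(347.0))] 65.65994919814116
w5 2 [(np.float64(160.5), np.float64(158.2)), (np.float64(185.9), np.float64(182.6)), (np.float64(340.8), np.float64(332.0)), (np.float64(359.2), np.float64(349.9))] 65.42028040020858
```

View pics/clipz.png

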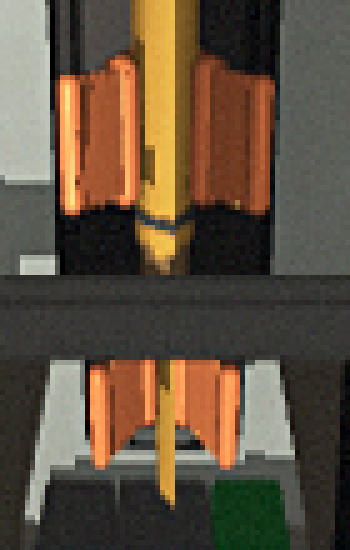

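Emit:
jog_arm([
  {"tx": 0,"ty": 0,"tz": 0.5,"wx": 0,"wy": 0,"wz": 0,"grip": 1},
  {"tx": 0,"ty": 0,"tz": 1,"wx": 0,"wy": 0,"wz": 0,"grip": 1},
  {"tx": 0,"ty": 0,"tz": 1,"wx": 0,"wy": 0,"wz": 0,"grip": 1},
  {"tx": 0,"ty": -0.5,"tz": 1,"wx": 0,"wy": 0,"wz": 0,"grip": 1},
  {"tx": 0,"ty": -1,"tz": 1,"wx": 0,"wy": 0,"wz": 0,"grip": 1},
  {"tx": 0,"ty": -1,"tz": 0.5,"wx": 0,"wy": 0,"wz": 0.25,"grip": 1},
  {"tx": 0,"ty": -1,"tz": 0,"wx": 0,"wy": 0,"wz": 0.2,"grip": 1},
  {"tx": 0,"ty": -1,"tz": 0,"wx": 0,"wy": 0,"wz": 0.2,"grip": 1},
])

```text
time: 15.47
position: [0.5655, 0.181, 0.1034]
orientation: [-0.109, 3.138, 0.0]
force: [-0.6, -0.1, -1.4]
opening: 0.0246
```

Emit:
jog_arm([
  {"tx": 0,"ty": -1,"tz": 0,"wx": 0,"wy": 0,"wz": 0,"grip": 1},
  {"tx": 0,"ty": -1,"tz": 0,"wx": 0,"wy": 0,"wz": 0,"grip": 1},
  {"tx": 0,"ty": -1,"tz": 0,"wx": 0,"wy": 0,"wz": 0,"grip": 1},
  {"tx": 0,"ty": -1,"tz": 0,"wx": 0,"wy": 0,"wz": 0,"grip": 1},
  {"tx": 0,"ty": -1,"tz": 0,"wx": 0,"wy": 0,"wz": 0,"grip": 1},
  {"tx": 0,"ty": -1,"tz": 0,"wx": 0,"wy": 0,"wz": 0,"grip": 1},
  {"tx": 0,"ty": -1,"tz": 0,"wx": 0,"wy": 0,"wz": 0,"grip": 1},
  {"tx": 0,"ty": -1,"tz": 0,"wx": 0,"wy": 0,"wz": 0,"grip": 1},
])

```text
time: 16.13
position: [0.5646, 0.0208, 0.1021]
orientation: [0.107, -3.14, -0.0]
force: [-0.2, 0.0, -1.4]
opening: 0.0245
```

Emit:
jog_arm([
  {"tx": 0,"ty": -1,"tz": 0,"wx": 0,"wy": 0,"wz": 0,"grip": 1},
  {"tx": 0,"ty": -1,"tz": 0,"wx": 0,"wy": 0,"wz": 0,"grip": 1},
  {"tx": 0,"ty": 0,"tz": 0,"wx": 0,"wy": 0,"wz": 0,"grip": 1},
  {"tx": 0,"ty": 0,"tz": 0,"wx": 0,"wy": 0,"wz": 0,"grip": 1},
])

```text
time: 16.47
position: [0.5649, -0.0189, 0.102]
orientation: [0.103, -3.14, -0.001]
force: [0.1, -0.5, -1.6]
opening: 0.0248
```

```bash
python3 look.py w12; python3 -c "
from h import *
s=r.get_state();print(s['opening'],s['force'],s['moment'],s['position'])"
```

```text
16.4667 [ 0.5649 -0.0189  0.102 ] [ 0.1034 -3.1398 -0.0006]
y axis [-0.0658  0.9978  0.0004] z [-0.0001  0.0004 -1.    ]
0.024888760356077535 [-0.13109474  0.49179074 -1.67719172] [-0.01964568  0.09137071 -0.0313738 ] [ 0.56478431 -0.01802419  0.10190679]
```

View pics/w12.png

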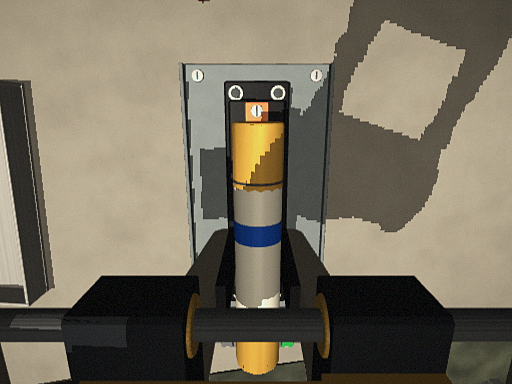

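Emit:
jog_arm([
  {"tx": -0.03,"ty": -0.05,"tz": -0.8,"wx": 0,"wy": 0,"wz": 0.02,"grip": 1},
  {"tx": 0,"ty": 0,"tz": -0.8,"wx": 0,"wy": 0,"wz": 0,"grip": 1},
  {"tx": 0,"ty": 0,"tz": -0.3,"wx": 0,"wy": 0,"wz": 0,"grip": 1},
  {"tx": 0,"ty": 0,"tz": 0,"wx": 0,"wy": 0,"wz": 0,"grip": 1},
  {"tx": 0,"ty": 0,"tz": 0,"wx": 0,"wy": 0,"wz": 0,"grip": 1},
])

```text
time: 16.93
position: [0.5642, -0.0186, 0.0638]
orientation: [0.112, -3.139, -0.0]
force: [0.5, -0.3, -1.0]
opening: 0.0246
```

```bash
python3 look.py w13; python3 -c "
from h import *
s=r.get_state();print(s['opening'],s['force'],s['moment'],s['position'])
a=cv2.imread('pics/w13.png');c=a[90:380,190:330];cv2.imwrite('pics/w13z.png',cv2.resize(c,None,fx=2.05,fy=2.05,interpolation=cv2.INTER_CUBIC))"
```

```text
16.9333 [ 0.5642 -0.0186  0.0638] [ 0.1117 -3.139  -0.0005]
y axis [-0.0711  0.9975  0.0003] z [-0.0006  0.0003 -1.    ]
0.02448305345539908 [ 0.69422604  0.69456524 -1.03095952] [-0.04062667 -0.00506431 -0.00890808] [ 0.56484428 -0.01884637  0.0645012 ]
```

View pics/w13z.png

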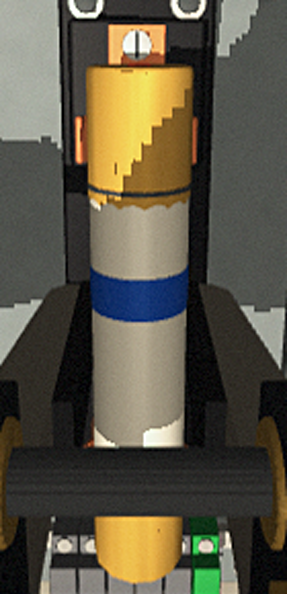

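Emit:
jog_arm([
  {"tx": -0.02,"ty": -0.04,"tz": -0.15,"wx": 0,"wy": 0,"wz": 0,"grip": 1},
  {"tx": 0,"ty": 0,"tz": -0.15,"wx": 0,"wy": 0,"wz": 0,"grip": 1},
  {"tx": 0,"ty": 0,"tz": -0.1,"wx": 0,"wy": 0,"wz": 0,"grip": 1},
])

```text
time: 17.23
position: [0.5642, -0.0202, 0.056]
orientation: [-0.11, 3.139, -0.0]
force: [-0.3, 0.4, -0.1]
opening: 0.0249
```

Emit:
jog_arm([
  {"tx": 0,"ty": 0,"tz": -0.08,"wx": 0,"wy": 0,"wz": 0,"grip": 1},
  {"tx": 0,"ty": 0,"tz": -0.08,"wx": 0,"wy": 0,"wz": 0,"grip": 1},
])

```text
time: 17.4
position: [0.5644, -0.0198, 0.0532]
orientation: [-0.11, 3.139, 0.001]
force: [-1.4, 2.2, 5.1]
opening: 0.0246
```

Emit:
jog_arm([
  {"tx": 0,"ty": 0,"tz": -0.06,"wx": 0,"wy": 0,"wz": 0,"grip": 1},
  {"tx": 0,"ty": 0,"tz": -0.06,"wx": 0,"wy": 0,"wz": 0,"grip": 1},
])

```text
time: 17.57
position: [0.5648, -0.02, 0.0514]
orientation: [-0.11, 3.138, 0.0]
force: [-1.9, 2.4, 8.3]
opening: 0.0247
```

Emit:
jog_arm([
  {"tx": 0,"ty": 0.02,"tz": -0.06,"wx": 0,"wy": 0,"wz": 0,"grip": 1},
  {"tx": 0,"ty": 0,"tz": -0.06,"wx": 0,"wy": 0,"wz": 0,"grip": 1},
])

```text
time: 17.73
position: [0.5654, -0.0199, 0.0497]
orientation: [-0.11, 3.137, -0.001]
force: [-2.8, 1.4, 10.3]
opening: 0.0249
```

Emit:
jog_arm([
  {"tx": 0,"ty": 0,"tz": -0.05,"wx": 0,"wy": 0,"wz": 0,"grip": 1},
  {"tx": 0,"ty": 0,"tz": -0.05,"wx": 0,"wy": 0,"wz": 0,"grip": 1},
])

```text
time: 17.9
position: [0.5658, -0.02, 0.0481]
orientation: [-0.11, 3.136, -0.001]
force: [-1.6, 1.7, 12.4]
opening: 0.0245
```

Emit:
jog_arm([
  {"tx": -0.04,"ty": 0,"tz": -0.05,"wx": 0,"wy": 0,"wz": 0,"grip": 1},
  {"tx": -0.03,"ty": 0,"tz": -0.04,"wx": 0,"wy": 0,"wz": 0,"grip": 1},
])

```text
time: 18.07
position: [0.5658, -0.0201, 0.0471]
orientation: [-0.11, 3.133, -0.002]
force: [0.4, 3.4, 12.2]
opening: 0.0252
```

Emit:
jog_arm([
  {"tx": 0,"ty": 0,"tz": -0.05,"wx": 0,"wy": 0,"wz": 0,"grip": 1},
  {"tx": 0,"ty": 0,"tz": -0.04,"wx": 0,"wy": 0,"wz": 0,"grip": 1},
])

```text
time: 18.23
position: [0.5656, -0.02, 0.0452]
orientation: [-0.11, 3.133, -0.002]
force: [0.9, 2.4, 9.0]
opening: 0.0248
```

Emit:
jog_arm([
  {"tx": -0.02,"ty": 0,"tz": -0.05,"wx": 0,"wy": 0,"wz": 0,"grip": 1},
  {"tx": 0,"ty": 0,"tz": -0.05,"wx": 0,"wy": 0,"wz": 0,"grip": 1},
])

```text
time: 18.4
position: [0.5647, -0.0199, 0.0423]
orientation: [-0.11, 3.134, -0.001]
force: [1.7, 1.4, 3.1]
opening: 0.0252
```

Emit:
jog_arm([
  {"tx": 0,"ty": 0,"tz": -0.05,"wx": 0,"wy": 0,"wz": 0,"grip": 1},
  {"tx": 0,"ty": 0,"tz": -0.05,"wx": 0,"wy": 0,"wz": 0,"grip": 1},
])

```text
time: 18.57
position: [0.563, -0.0197, 0.0384]
orientation: [-0.11, 3.138, -0.0]
force: [3.3, 1.4, 1.9]
opening: 0.0249
```

Emit:
jog_arm([
  {"tx": 0,"ty": 0,"tz": -0.05,"wx": 0,"wy": 0,"wz": 0,"grip": 1},
  {"tx": 0,"ty": 0,"tz": -0.05,"wx": 0,"wy": 0,"wz": 0,"grip": 1},
])

```text
time: 18.73
position: [0.5629, -0.0198, 0.0368]
orientation: [-0.11, 3.138, -0.0]
force: [1.5, 2.2, 6.4]
opening: 0.0248
```

Emit:
jog_arm([
  {"tx": 0.05,"ty": 0,"tz": -0.03,"wx": 0,"wy": 0,"wz": 0,"grip": 1},
  {"tx": 0.03,"ty": 0,"tz": -0.03,"wx": 0,"wy": 0,"wz": 0,"grip": 1},
])

```text
time: 18.9
position: [0.5633, -0.0197, 0.0354]
orientation: [0.11, -3.138, -0.0]
force: [-3.2, 2.0, 8.5]
opening: 0.0247
```

Emit:
jog_arm([
  {"tx": 0,"ty": 0,"tz": -0.04,"wx": 0,"wy": 0,"wz": 0,"grip": 1},
  {"tx": 0,"ty": 0,"tz": -0.03,"wx": 0,"wy": 0,"wz": 0,"grip": 1},
])

```text
time: 19.07
position: [0.5634, -0.0197, 0.0343]
orientation: [0.111, -3.138, -0.0]
force: [-3.5, 2.2, 10.4]
opening: 0.0248
```

Emit:
jog_arm([
  {"tx": 0,"ty": 0,"tz": -0.04,"wx": 0,"wy": 0,"wz": 0,"grip": 1},
  {"tx": 0,"ty": 0,"tz": -0.03,"wx": 0,"wy": 0,"wz": 0,"grip": 1},
])

```text
time: 19.23
position: [0.5637, -0.0197, 0.0333]
orientation: [0.11, -3.139, -0.0]
force: [-3.4, 2.7, 12.0]
opening: 0.0245
```

Emit:
jog_arm([
  {"tx": 0,"ty": 0,"tz": -0.03,"wx": 0,"wy": 0,"wz": 0,"grip": 1},
  {"tx": 0,"ty": 0,"tz": -0.02,"wx": 0,"wy": 0,"wz": 0,"grip": 1},
])

```text
time: 19.4
position: [0.5638, -0.0197, 0.0325]
orientation: [0.11, -3.139, -0.0]
force: [-3.0, 1.9, 14.4]
opening: 0.0247
```

```bash
python3 look.py w14; python3 -c "
from h import *
s=r.get_state();print(s['opening'],s['force'],s['moment'],s['position'])
a=cv2.imread('pics/w14.png');c=a[90:380,190:330];cv2.imwrite('pics/w14z.png',cv2.resize(c,None,fx=2.05,fy=2.05,interpolation=cv2.INTER_CUBIC))"
```

```text
19.4 [ 0.5638 -0.0197  0.0325] [ 0.1104 -3.1389 -0.0001]
y axis [-0.0703  0.9975  0.0001] z [-0.0007  0.0001 -1.    ]
0.024722776774622635 [-4.1205728   2.85337213 13.55315998] [ 0.50022169  0.69325977 -0.06724963] [ 0.56378758 -0.01974485  0.03250752]
```

View pics/w14z.png

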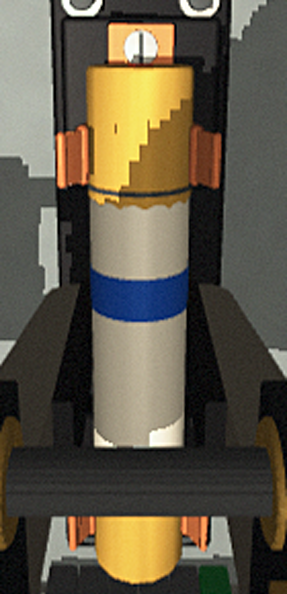

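Emit:
jog_arm([
  {"tx": 0,"ty": 0,"tz": -0.03,"wx": 0,"wy": 0,"wz": 0,"grip": 1},
  {"tx": 0,"ty": 0,"tz": -0.02,"wx": 0,"wy": 0,"wz": 0,"grip": 1},
])

```text
time: 19.62
position: [0.5639, -0.0197, 0.0318]
orientation: [0.11, -3.139, -0.0]
force: [-4.5, 2.8, 14.9]
opening: 0.025
```

Run:
```python
from h import *
ci=viewer.camera_info('wrist'); HE=np.array(ci['hand_eye'])
def pt(p):
    q=np.linalg.inv(HE)@np.r_[p,1]; return np.array([ci['fx']*q[0]/q[2]+ci['cx'],ci['fy']*q[1]/q[2]+ci['cy']])
a=cv2.imread('pics/w14.png')
c=np.vstack([np.hstack([a[110:195,205:245],a[110:195,275:315]]),np.hstack([a[335:380,205:245],a[335:380,275:315]])])
cv2.imwrite('pics/clipz2.png',cv2.resize(c,None,fx=4.5,fy=4.5,interpolation=cv2.INTER_NEAREST))
dz=-.0109
for off in (-3,-2,-1,0,1):
    o=off/1e3
    print(off,[round(pt([s-o,0.015,dz-.017])[1],1) for s in (.055,.043,-.043,-.055)],'ends',[round(pt([s-o,0,dz-.013])[1],1) for s in (.07,-.07)])
```

```text
-3 [np.float64(149.9), np.float64(176.1), np.float64(334.9), np.float64(353.7)] ends [np.float64(115.2), np.float64(370.5)]
-2 [np.float64(152.1), np.float64(178.2), np.float64(336.5), np.float64(355.3)] ends [np.float64(117.5), np.float64(372.0)]
-1 [np.float64(154.3), np.float64(180.3), np.float64(338.1), np.float64(356.8)] ends [np.float64(119.8), np.float64(373.4)]
0 [np.float64(156.5), np.float64(182.4), np.float64(339.7), np.float64(358.3)] ends [np.float64(122.1), np.float64(374.9)]
1 [np.float64(158.7), np.float64(184.6), np.float64(341.3), np.float64(359.8)] ends [np.float64(124.4), np.float64(376.3)]
```

View pics/clipz2.png

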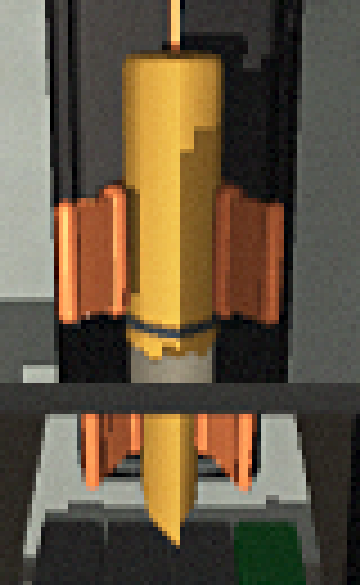

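Emit:
jog_arm([
  {"tx": 0,"ty": 0,"tz": -0.04,"wx": 0,"wy": 0,"wz": 0,"grip": 1},
  {"tx": 0,"ty": 0,"tz": 0,"wx": 0,"wy": 0,"wz": 0,"grip": 1},
])

```text
time: 19.78
position: [0.5639, -0.0197, 0.0313]
orientation: [0.111, -3.139, -0.0]
force: [-4.7, 2.8, 17.0]
opening: 0.0244
```

Emit:
jog_arm([
  {"tx": 0,"ty": 0,"tz": 0,"wx": 0,"wy": 0,"wz": 0,"grip": 1},
])

```text
time: 19.87
position: [0.5639, -0.0197, 0.0314]
orientation: [0.111, -3.139, -0.0]
force: [-5.3, 3.3, 16.4]
opening: 0.025
```

Emit:
jog_arm([
  {"tx": 0,"ty": 0,"tz": 0.08,"wx": 0,"wy": 0,"wz": 0,"grip": 1},
  {"tx": 0,"ty": 0,"tz": 0.07,"wx": 0,"wy": 0,"wz": 0,"grip": 1},
  {"tx": 0,"ty": 0,"tz": 0.06,"wx": 0,"wy": 0,"wz": 0,"grip": 1},
  {"tx": 0,"ty": 0,"tz": 0,"wx": 0,"wy": 0,"wz": 0,"grip": 1},
])

```text
time: 20.2
position: [0.5638, -0.0197, 0.0343]
orientation: [0.11, -3.139, 0.0]
force: [-0.4, 3.1, 6.8]
opening: 0.0247
```

Emit:
jog_arm([
  {"tx": 0,"ty": 0,"tz": 0.06,"wx": 0,"wy": 0,"wz": 0,"grip": 1},
  {"tx": 0,"ty": 0,"tz": 0.02,"wx": 0,"wy": 0,"wz": 0,"grip": 1},
  {"tx": 0,"ty": 0,"tz": 0,"wx": 0,"wy": 0,"wz": 0,"grip": 1},
])

```text
time: 20.45
position: [0.5637, -0.0197, 0.0351]
orientation: [0.11, -3.14, -0.0]
force: [0.3, 2.0, 3.4]
opening: 0.0249
```

Emit:
jog_arm([
  {"tx": 0,"ty": 0,"tz": 0,"wx": 0,"wy": 0,"wz": 0,"grip": 0.4},
  {"tx": 0,"ty": 0,"tz": 0,"wx": 0,"wy": 0,"wz": 0,"grip": 0.2},
  {"tx": 0,"ty": 0,"tz": 0,"wx": 0,"wy": 0,"wz": 0,"grip": 0},
  {"tx": 0,"ty": 0,"tz": 0,"wx": 0,"wy": 0,"wz": 0,"grip": 0},
  {"tx": 0,"ty": 0,"tz": 0,"wx": 0,"wy": 0,"wz": 0,"grip": -0.1},
], grip_force=20)

```text
time: 20.87
position: [0.5633, -0.0198, 0.0348]
orientation: [0.11, -3.139, -0.0]
force: [0.5, 0.5, 0.4]
opening: 0.0497
```

```bash
python3 look.py w15; python3 -c "
from h import *
s=r.get_state();print(s['opening'],s['force'],s['moment'],s['position'])
a=cv2.imread('pics/w15.png');c=a[90:380,190:330];cv2.imwrite('pics/w15z.png',cv2.resize(c,None,fx=2.05,fy=2.05,interpolation=cv2.INTER_CUBIC))"
```

```text
20.8667 [ 0.5633 -0.0198  0.0348] [ 0.1101 -3.1386 -0.0001]
y axis [-0.0701  0.9975  0.0001] z [-0.001  0.    -1.   ]
0.05046661140424244 [-0.22476545  0.25947398  0.10835518] [-0.02713955  0.01755223  0.02040299] [ 0.5634435  -0.01980198  0.03488436]
```

View pics/w15z.png

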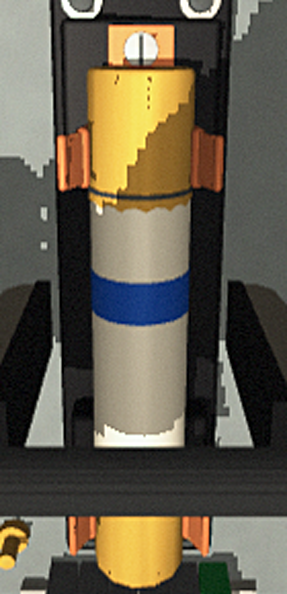

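Emit:
jog_arm([
  {"tx": 0,"ty": 0,"tz": 1,"wx": 0,"wy": 0,"wz": 0,"grip": -0.1},
  {"tx": 0,"ty": 0,"tz": 1,"wx": 0,"wy": 0,"wz": 0,"grip": -0.1},
  {"tx": 0,"ty": 0,"tz": 1,"wx": 0,"wy": 0,"wz": 0,"grip": -0.3},
  {"tx": 0,"ty": 0,"tz": 1,"wx": 0,"wy": 0,"wz": 0,"grip": -0.3},
  {"tx": 0,"ty": 0,"tz": 0,"wx": 0,"wy": 0,"wz": 0,"grip": -0.3},
  {"tx": 0,"ty": 0,"tz": 0,"wx": 0,"wy": 0,"wz": 0,"grip": -0.3},
])

```text
time: 21.42
position: [0.5646, -0.02, 0.116]
orientation: [-0.11, 3.137, -0.001]
force: [0.9, -0.3, -0.3]
opening: 0.0595
```

```bash
python3 look.py w16
python3 - <<'E'
from h import *
s=r.get_state();print(s['position'],s['orientation'])
np.set_printoptions(precision=1,suppress=True)
a=cv2.imread('pics/w16.png');c=a[95:315,180:330]
cv2.imwrite('pics/w16z.png',cv2.resize(c,None,fx=2.7,fy=2.7,interpolation=cv2.INTER_CUBIC))
ax=np.array([np.cos(.069),np.sin(.069),0]);n=np.array([-ax[1],ax[0],0]);m=np.array([.5637,-.0197,.047])
for k in (-55,-43,43,55): print(k,[(proj('wrist',m+ax*k/1e3+n*y/1e3+[0,0,.017],s)-[180,95])*2.7 for y in(-15,15)])
for k in (-70,-37,37,70): print(k,(proj('wrist',m+ax*k/1e3+[0,0,.013],s)-[180,95])*2.7)
E
```

```text
21.4167 [ 0.5646 -0.02    0.116 ] [-0.1102  3.1374 -0.0013]
y axis [-0.0702  0.9975 -0.0009] z [ 0.0023 -0.0007 -1.    ]
[ 0.56349626 -0.01971303  0.11456042] [ 1.10206325e-01 -3.13920177e+00 -1.08617284e-04]
-55 [array([148.6, 123.6]), array([265.7, 123.8])]
-43 [array([149.4, 170.3]), array([264.8, 170.5])]
43 [array([154.3, 469.5]), array([259. , 469.7])]
55 [array([155. , 506.9]), array([258.3, 507.1])]
-70 [207.2  63. ]
-37 [207.1 190.7]
37 [206.8 444.1]
70 [206.6 544.7]
```

View pics/w16z.png

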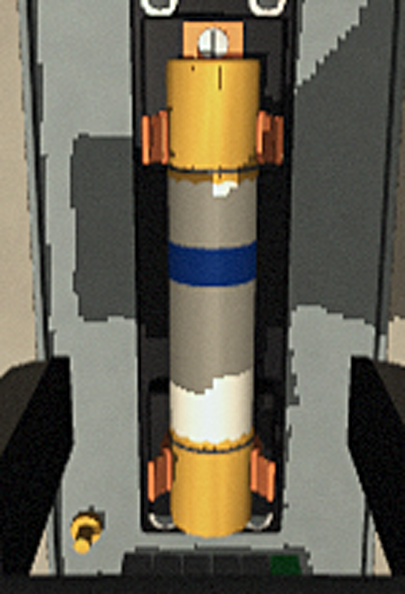

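Run:
```python
from h import *
s=r.get_state()
ax=np.array([np.cos(.069),np.sin(.069),0]);m=np.array([.5637,-.0197,.047])
def S(col,row,z):
    p=back('wrist',np.array([col,row])/2.7+[180,95],z,s); return round(float((p-m)@ax*1e3),1)
print('near clip',S(150,112,.064),S(150,165,.064),S(270,163,.064),'far',S(155,455,.064),S(155,503,.064),S(265,500,.064))
print('groove',S(212,172,.060),S(212,447,.060),'ends',S(212,58,.06),S(212,535,.06))
```

```text
near clip -57.9 -44.4 -44.9 far 38.4 53.7 52.7
groove -42.0 37.9 ends -71.2 66.7
```

Emit:
jog_arm([
  {"tx": -0.8,"ty": -0.05,"tz": 0,"wx": 0,"wy": 0,"wz": 0,"grip": 1},
  {"tx": -0.75,"ty": -0.05,"tz": 0,"wx": 0,"wy": 0,"wz": 0,"grip": 1},
  {"tx": 0,"ty": 0,"tz": -0.8,"wx": 0,"wy": 0,"wz": 0,"grip": 1},
  {"tx": 0,"ty": 0,"tz": -0.8,"wx": 0,"wy": 0,"wz": 0,"grip": 1},
  {"tx": 0,"ty": 0,"tz": -0.8,"wx": 0,"wy": 0,"wz": 0,"grip": 1},
  {"tx": 0,"ty": 0,"tz": 0,"wx": 0,"wy": 0,"wz": 0,"grip": 1},
  {"tx": 0,"ty": 0,"tz": 0,"wx": 0,"wy": 0,"wz": 0,"grip": 1},
])

```text
time: 22.05
position: [0.5311, -0.0213, 0.0654]
orientation: [0.11, -3.135, -0.002]
force: [0.3, -0.2, 0.6]
opening: 0.0155
```

Emit:
jog_arm([
  {"tx": 0,"ty": 0,"tz": -0.1,"wx": 0,"wy": 0,"wz": 0,"grip": 1},
  {"tx": 0,"ty": 0,"tz": -0.05,"wx": 0,"wy": 0,"wz": 0,"grip": 1},
])

```text
time: 22.22
position: [0.5329, -0.0219, 0.0645]
orientation: [-0.11, 3.14, -0.0]
force: [-1.0, -0.7, 0.0]
opening: 0.0019
```

Emit:
jog_arm([
  {"tx": 0,"ty": 0,"tz": -0.05,"wx": 0,"wy": 0,"wz": 0,"grip": 1},
  {"tx": 0,"ty": 0,"tz": -0.05,"wx": 0,"wy": 0,"wz": 0,"grip": 1},
])

```text
time: 22.38
position: [0.5331, -0.0219, 0.0626]
orientation: [-0.11, 3.139, -0.0]
force: [0.5, -0.2, 0.4]
opening: 0.0006
```

Emit:
jog_arm([
  {"tx": 0,"ty": 0,"tz": -0.05,"wx": 0,"wy": 0,"wz": 0,"grip": 1},
  {"tx": 0,"ty": 0,"tz": -0.03,"wx": 0,"wy": 0,"wz": 0,"grip": 1},
])

```text
time: 22.55
position: [0.5328, -0.0218, 0.0606]
orientation: [-0.11, 3.14, -0.0]
force: [0.5, -1.1, 0.1]
opening: 0.0003
```

Emit:
jog_arm([
  {"tx": 0,"ty": 0,"tz": -0.05,"wx": 0,"wy": 0,"wz": 0,"grip": 1},
  {"tx": 0,"ty": 0,"tz": -0.03,"wx": 0,"wy": 0,"wz": 0,"grip": 1},
])

```text
time: 22.72
position: [0.5329, -0.0218, 0.0592]
orientation: [-0.11, 3.139, -0.0]
force: [-1.0, 0.2, 4.4]
opening: 0.0002
```

Emit:
jog_arm([
  {"tx": 0,"ty": 0,"tz": -0.05,"wx": 0,"wy": 0,"wz": 0,"grip": 1},
  {"tx": 0,"ty": 0,"tz": -0.03,"wx": 0,"wy": 0,"wz": 0,"grip": 1},
])

```text
time: 22.88
position: [0.533, -0.0218, 0.0581]
orientation: [-0.11, 3.14, -0.0]
force: [-2.4, -0.2, 6.8]
opening: 0.0006
```

Emit:
jog_arm([
  {"tx": 0,"ty": 0,"tz": -0.04,"wx": 0,"wy": 0,"wz": 0,"grip": 1},
  {"tx": 0,"ty": 0,"tz": 0,"wx": 0,"wy": 0,"wz": 0,"grip": 1},
])

```text
time: 23.05
position: [0.533, -0.0218, 0.0576]
orientation: [0.11, -3.14, 0.0]
force: [-3.4, 0.4, 7.8]
opening: 0.0005
```

Emit:
jog_arm([
  {"tx": 0,"ty": 0,"tz": -0.05,"wx": 0,"wy": 0,"wz": 0,"grip": 1},
  {"tx": 0,"ty": 0,"tz": -0.02,"wx": 0,"wy": 0,"wz": 0,"grip": 1},
  {"tx": 0,"ty": 0,"tz": 0,"wx": 0,"wy": 0,"wz": 0,"grip": 1},
])

```text
time: 23.3
position: [0.533, -0.0218, 0.0567]
orientation: [0.111, -3.14, 0.0]
force: [-5.2, 0.5, 12.8]
opening: 0.0009
```

Emit:
jog_arm([
  {"tx": 0,"ty": 0,"tz": -0.04,"wx": 0,"wy": 0,"wz": 0,"grip": 1},
  {"tx": 0,"ty": 0,"tz": 0,"wx": 0,"wy": 0,"wz": 0,"grip": 1},
  {"tx": 0,"ty": 0,"tz": 0,"wx": 0,"wy": 0,"wz": 0,"grip": 1},
])

```text
time: 23.55
position: [0.533, -0.0218, 0.0562]
orientation: [0.111, -3.139, 0.0]
force: [-6.3, 1.0, 14.6]
opening: 0.0003
```

Emit:
jog_arm([
  {"tx": 0,"ty": 0,"tz": 0.3,"wx": 0,"wy": 0,"wz": 0,"grip": 1},
  {"tx": 0,"ty": 0,"tz": 0.6,"wx": 0,"wy": 0,"wz": 0,"grip": 1},
  {"tx": 1,"ty": 0.07,"tz": 0,"wx": 0,"wy": 0,"wz": 0,"grip": 1},
  {"tx": 1,"ty": 0.07,"tz": 0,"wx": 0,"wy": 0,"wz": 0,"grip": 1},
  {"tx": 1,"ty": 0.07,"tz": 0,"wx": 0,"wy": 0,"wz": 0,"grip": 1},
  {"tx": 0,"ty": 0,"tz": 0,"wx": 0,"wy": 0,"wz": 0,"grip": 1},
  {"tx": 0,"ty": 0,"tz": -0.35,"wx": 0,"wy": 0,"wz": 0,"grip": 1},
  {"tx": 0,"ty": 0,"tz": -0.2,"wx": 0,"wy": 0,"wz": 0,"grip": 1},
])

```text
time: 24.22
position: [0.5916, -0.0174, 0.0605]
orientation: [0.11, -3.138, -0.0]
force: [-0.4, 0.2, -0.1]
opening: 0.0005
```

Emit:
jog_arm([
  {"tx": 0,"ty": 0,"tz": -0.05,"wx": 0,"wy": 0,"wz": 0,"grip": 1},
  {"tx": 0,"ty": 0,"tz": 0,"wx": 0,"wy": 0,"wz": 0,"grip": 1},
])

```text
time: 24.38
position: [0.5914, -0.0174, 0.0598]
orientation: [0.11, -3.138, -0.001]
force: [-1.2, 0.3, 1.3]
opening: 0.0004
```

Emit:
jog_arm([
  {"tx": 0,"ty": 0,"tz": -0.05,"wx": 0,"wy": 0,"wz": 0,"grip": 1},
  {"tx": 0,"ty": 0,"tz": -0.05,"wx": 0,"wy": 0,"wz": 0,"grip": 1},
  {"tx": 0,"ty": 0,"tz": 0,"wx": 0,"wy": 0,"wz": 0,"grip": 1},
])

```text
time: 24.63
position: [0.592, -0.0175, 0.0586]
orientation: [0.11, -3.138, -0.0]
force: [-4.7, -0.3, 5.8]
opening: 0.0005
```

Emit:
jog_arm([
  {"tx": 0,"ty": 0,"tz": -0.05,"wx": 0,"wy": 0,"wz": 0,"grip": 1},
  {"tx": 0,"ty": 0,"tz": -0.03,"wx": 0,"wy": 0,"wz": 0,"grip": 1},
  {"tx": 0,"ty": 0,"tz": 0,"wx": 0,"wy": 0,"wz": 0,"grip": 1},
])

```text
time: 24.88
position: [0.5921, -0.0175, 0.0576]
orientation: [0.111, -3.138, -0.0]
force: [-5.4, 0.1, 8.5]
opening: 0.0001
```

Emit:
jog_arm([
  {"tx": -0.05,"ty": 0,"tz": -0.05,"wx": 0,"wy": 0,"wz": 0,"grip": 1},
  {"tx": -0.03,"ty": 0,"tz": -0.03,"wx": 0,"wy": 0,"wz": 0,"grip": 1},
  {"tx": 0,"ty": 0,"tz": 0,"wx": 0,"wy": 0,"wz": 0,"grip": 1},
])

```text
time: 25.13
position: [0.592, -0.0176, 0.0571]
orientation: [-0.11, 3.138, -0.0]
force: [-4.7, 1.4, 10.6]
opening: 0.0006
```

Emit:
jog_arm([
  {"tx": -0.03,"ty": 0,"tz": -0.04,"wx": 0,"wy": 0,"wz": 0,"grip": 1},
  {"tx": 0,"ty": 0,"tz": 0,"wx": 0,"wy": 0,"wz": 0,"grip": 1},
  {"tx": 0,"ty": 0,"tz": 0,"wx": 0,"wy": 0,"wz": 0,"grip": 1},
])

```text
time: 25.38
position: [0.592, -0.0176, 0.0568]
orientation: [-0.11, 3.137, -0.001]
force: [-3.1, 1.3, 13.3]
opening: 0.0004
```

Emit:
jog_arm([
  {"tx": 0,"ty": 0,"tz": 0.3,"wx": 0,"wy": 0,"wz": 0,"grip": 1},
  {"tx": -0.4,"ty": 0,"tz": 1,"wx": 0,"wy": 0,"wz": 0,"grip": 1},
  {"tx": -1,"ty": 0,"tz": 1,"wx": 0,"wy": 0,"wz": 0,"grip": -0.3},
  {"tx": 0,"ty": 0,"tz": 0.6,"wx": 0,"wy": 0,"wz": 0,"grip": -0.3},
  {"tx": 0,"ty": 0,"tz": 0,"wx": 0,"wy": 0,"wz": 0,"grip": -0.3},
  {"tx": 0,"ty": 0,"tz": 0,"wx": 0,"wy": 0,"wz": 0,"grip": -0.3},
  {"tx": 0,"ty": 0,"tz": 0,"wx": 0,"wy": 0,"wz": 0,"grip": -0.3},
])

```text
time: 25.97
position: [0.5626, -0.0175, 0.1114]
orientation: [0.11, -3.139, -0.0]
force: [-0.7, 0.1, -1.4]
opening: 0.032
```

```bash
python3 look.py w17
python3 - <<'E'
from h import *
s=r.get_state();print(s['position'],s['orientation'])
a=cv2.imread('pics/w17.png');c=a[95:315,180:330]
cv2.imwrite('pics/w17z.png',cv2.resize(c,None,fx=2.7,fy=2.7,interpolation=cv2.INTER_CUBIC))
save('side1',viewer.get_image('side'))
E
```

```text
25.9667 [ 0.5626 -0.0175  0.1114] [ 0.1101 -3.1389 -0.0005]
y axis [-0.0701  0.9975  0.0003] z [-0.0007  0.0003 -1.    ]
[ 0.56238808 -0.01744658  0.11113625] [ 1.10129354e-01 -3.13813788e+00 -7.47776149e-04]
```

View pics/w17z.png

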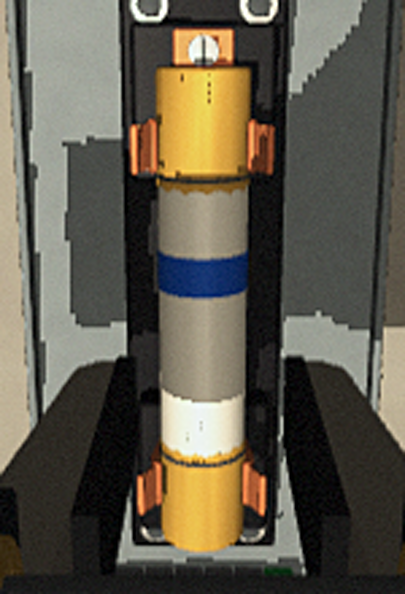

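View pics/side1.png

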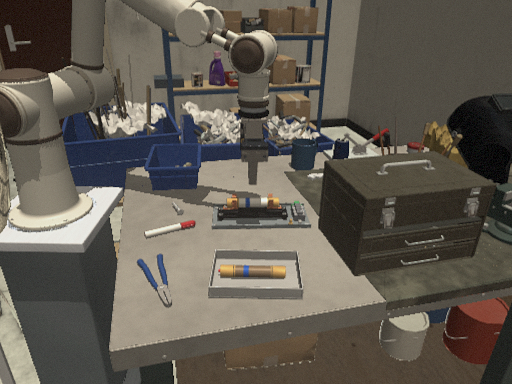

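Run:
```python
from h import *
s=r.get_state()
ax=np.array([np.cos(.069),np.sin(.069),0]);m=np.array([.5637,-.0197,.047])
a=cv2.imread('pics/w17.png')
# vertical profiles along the clip jaws & fuse edges
def edges(col,r0,r1,img=a):
    g=cv2.GaussianBlur(img,(3,3),0).astype(int); d=[(rr,int(abs(g[rr]-g[rr-1])[col].sum())) for rr in range(r0,r1)]
    return [x for x in d if x[1]>25]
def S(row,z,col=256):
    p=back('wrist',(col,row),z,s); return round(float((p-m)@ax*1e3),1)
for col in (231,232,279,280): print(col,edges(col,130,168))
for col in (233,234,272,274,276): print(col,edges(col,255,295))
for col in (250,255,262): print(col,edges(col,112,125),edges(col,155,170),edges(col,255,275),edges(col,290,305))
for row in (137,138,139,158,159,160): print(row,S(row,.064))
for row in (266,267,284,285,286): print(row,S(row,.064))
for row in (118,119,120,162,163,264,265,266,297,298,299): print('f',row,S(row,.060))
```

```text
231 [(141, 59), (143, 31), (159, 50), (160, 84), (161, 63)]
232 [(141, 42), (158, 33), (159, 44), (160, 63), (161, 62)]
279 [(135, 34), (136, 35), (141, 85), (142, 73), (159, 69), (160, 73)]
280 [(141, 73), (142, 76), (143, 28), (159, 68), (160, 65)]
233 [(270, 48), (271, 58), (272, 36), (284, 56), (285, 103), (286, 89), (287, 26), (289, 53), (290, 182), (291, 181), (293, 134), (294, 166)]
234 [(269, 36), (270, 50), (271, 29), (283, 38), (284, 66), (285, 53), (290, 106), (291, 168), (292, 94), (294, 132)]
272 [(265, 26), (266, 60), (267, 62), (268, 54), (269, 26), (281, 42), (282, 93), (283, 85), (284, 31), (290, 48), (291, 73), (292, 38), (293, 28), (294, 40)]
274 [(269, 79), (270, 88), (271, 44), (283, 55), (284, 78), (285, 60), (290, 41), (291, 66), (292, 51), (293, 61), (294, 41)]
276 [(270, 50), (271, 124), (272, 115), (273, 43), (284, 30), (285, 121), (286, 138), (287, 58), (290, 126), (291, 191), (292, 82), (293, 65), (294, 154)]
250 [(112, 53), (116, 34), (117, 83), (118, 181), (119, 131), (120, 78), (121, 134), (122, 47)] [(159, 105), (160, 144), (161, 96), (163, 60), (164, 
[... 365 characters left out ...]
68, 32)] [(263, 35), (264, 103), (265, 145), (266, 128), (267, 45), (268, 108), (269, 89)] [(299, 82), (300, 82), (301, 102), (302, 92)]
262 [(116, 97), (117, 105), (118, 50), (120, 97), (121, 126), (122, 46)] [(159, 88), (160, 116), (161, 69), (163, 51), (164, 41), (165, 51), (166, 71), (167, 38)] [(262, 63), (263, 90), (264, 75), (265, 102), (266, 79), (267, 59), (268, 94), (269, 31)] [(297, 30), (298, 63), (299, 51), (301, 27), (302, 101), (303, 108), (304, 62)]
137 -59.0
138 -58.4
139 -57.7
158 -44.7
159 -44.1
160 -43.4
266 37.4
267 38.3
284 52.8
285 53.6
286 54.5
f 118 -71.5
f 119 -70.8
f 120 -70.1
f 162 -41.3
f 163 -40.6
f 264 37.8
f 265 38.7
f 266 39.5
f 297 66.7
f 298 67.6
f 299 68.5
```

Emit:
jog_arm([
  {"tx": -0.5,"ty": 0,"tz": 1,"wx": 0,"wy": 0,"wz": 0,"grip": -0.3},
  {"tx": -0.5,"ty": 0,"tz": 1,"wx": 0,"wy": 0,"wz": 0,"grip": -0.3},
  {"tx": -0.5,"ty": 0,"tz": 1,"wx": 0,"wy": 0,"wz": 0,"grip": -0.3},
  {"tx": 0,"ty": 0,"tz": 0,"wx": 0,"wy": 0,"wz": 0,"grip": -0.3},
  {"tx": 0,"ty": 0,"tz": 0,"wx": 0,"wy": 0,"wz": 0,"grip": -0.3},
])

```text
time: 26.48
position: [0.5332, -0.0177, 0.1725]
orientation: [-0.11, 3.138, -0.001]
force: [0.5, -0.8, 0.0]
opening: 0.06
```

```bash
python3 -c "
from h import *
s=r.get_state();print(s['time'],s['position'],s['force'],abs(s['qvel']).max())
print(ticket.hand_in())"
```

```text
26.4833 [ 0.53321887 -0.01768818  0.17254223] [ 0.51751942 -0.7827184   0.00971405] 0.03588439427256115
the job is handed in; nothing more can be done
None
```

The fuse is changed and the job was handed in at about 26.5 s. The old fuse lies in the scrap tray and the new one sits in both clips.

- **Removal:** The highest pull I read was about 16 N, which lifts the block about 4 mm. I read the force only every few rows, so short peaks between readings could have been higher.
- **Insertion:** The new fuse passed the lips at about 14 N on the block. I then pressed it in up to about 18 N, which sinks the block about 4.5 mm.
- **Seat:** With closed fingers I pressed near each end separately, at 13–15 N. Allowing for how far the block sinks, both caps came out at 59.8–60.1 mm, against 60 mm when fully home. Both ends showed roughly the block's own stiffness by the end, so I take both as home. Early in the near-end press it was softer than expected (about 2 N/mm), which may have been its last 0.5 mm going down.
- **Centring:** The last wrist picture shows the new fuse within about 0.5 mm of the middle of the clips. Earlier readings from different edges disagreed by about 1 mm.
- **Surroundings:** The last side picture shows the old fuse inside the tray, with the pliers and pen where they were. I never went near the flux bottle, but I did not look at it again at the end.

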